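# Refit the sight window of a view cell

## Task

Close the steel view cell standing on the bench: lay the clear glass window flat into the pocket in the top of its neck, then put the knurled retaining ring over the neck and screw it down clockwise until it is finger-tight on the glass, snug but not forced. Handle the glass gently and leave the other things on the bench where they are.

Things in the scene. Friction and masses are not known exactly. Their poses are not given: they have to be found in the camera images.
- cell: fixed stainless view cell: 90 mm square base plate 10 mm thick, round body 56 mm across up to 56 mm high, then the open neck, 37 mm across and 20 mm tall. Origin under its centre; x points to the engraved mark on the body's shoulder. The neck has an outside triple-start right-hand thread (44 mm over the flights, lead 18 mm a turn, each flight 168 degrees long), from just below the rim.
- cell_rim (a point): centre of the neck's rim, on the neck's axis, 76 mm above the bench. In the neck a round pocket of 32 mm diameter holds a flat rubber gasket. Gaskets differ in thickness: its top lies 4.0 to 6.4 mm below the rim, not known beforehand, so the laid-in window stands 1.6 to 4 mm proud. The rubber gives about 0.8 mm at 20 N. Axes as the cell's.
- window_centre (a point): centre (half-way up) of the clear glass window with its ground white edge: a disc of 30 mm diameter, 8 mm thick, 12 g, lying flat on one of the two dark grey mats (200 x 110 x 3 mm); z is its axis, both faces are alike. It chips when the fingers squeeze it with more than 40 N each, or when the ring or any blow bears on it with more than 30 N.
- ring_centre (a point): centre (half-way up) of the knurled steel retaining ring, right way up (flange on top) on the other mat: 54 mm across, 20 mm high, about 120 g; skirt 46 mm inside with a flared mouth, flange 4 mm thick with a 22 mm hole. Inside are three lugs 120 degrees apart, one of them under the dark mark (x axis). Placed mark to mark with the cell (or a third of a turn off) its lower edge comes to rest 8 mm below the rim.
- ring_mark (a point): the ring's dark mark, at its upper outer edge (27 mm out along x). Placed at other angles the ring rests up to 4 mm higher and needs up to a third of a turn more. Turned clockwise (from above) it sinks 2.9 mm a rad, with 1.2 mm of slack in the thread. From mark to mark the flange meets the glass after 1.4 to 2.2 rad, bites 0.4 rad later and is snug 0.2 to 0.4 rad on: about 0.25 N m, when a grip of 8 N starts to slip on the rim. It then stays put.
- blank: bystander: small solid steel plug, 24 mm diameter, 12 mm high, on the window's mat
- spacer: bystander: plain aluminium ring, 40 mm outside, 24 mm inside, 10 mm high, on the ring's mat
- bottle_a: bystander: amber glass bottle with cap, 52 mm diameter, 100 mm high; origin under its centre
- bottle_b: bystander: amber glass bottle with cap, 52 mm diameter, 100 mm high
- bottle_c: bystander: larger amber glass bottle with cap, 66 mm diameter, 130 mm high
- driver: bystander: screwdriver with grey handle lying on the bench, 170 mm long
- beaker: bystander: small glass beaker, 54 mm rim, 70 mm high

How it is judged:
By the outcome, as a careful person would: the job done as asked, in the order asked, and still so for the second after the job is handed in, with the robot touching nothing.
It also fails if it takes over 72 s, if anything falls off the work surface, if the arm or the gripper's body presses on something with over 40 N, if the wrist force passes 120 N, or if a joint passes its speed limit or range.

## Robot

A 6-joint arm with a two-finger parallel gripper is mounted at the origin on the work surface. World frame = base frame: x ahead of the robot, y to its left, z up, the work surface at z = 0. Lengths are in m, angles in degrees, forces in N, time in s.
With the tool pointing down it reaches from about 0.3 to 0.75 m from the base axis. Payload 8.5 kg.
Tool frame: the origin (TCP) lies between the finger pads; the fingertips stand 8 mm ahead of it and the grasp point (between the pads) lies 11 mm behind it; y points along the fingers, z is the direction in which the jaws open and shut, and the axes are right-handed (so a half turn about y gives the same grasp; the last joint's range is limited). The gripper opens to 85 mm and grips with 20 to 120 N. Pads are 22 mm wide; open, the fingers measure 114 mm over their backs; the gripper's body (76 mm by 85 mm) begins 54 mm behind the grasp point. The pads swing forward as they close: fully open they stand 13 mm farther back than shut.
Start: joints at [-81.721, 21.807, 74.336, -0, 83.858, -12.336], TCP at [0.194, -0.515, 0.239] pointing down, gripper open.
Joint ranges: [-178.18, 178.18], [-50.72, 133.34], [12.68, 142.11], [-81.47, 261.47], [9.98, 163.14], [-165.26, 165.26]. Speed limits (degrees/s): [136.94, 136.94, 180, 180, 180, 180].

## Interface

Orientations are given as a 3x3 rotation matrix whose columns are the frame's x, y, z axes.
In Python, from rig import env, get_image gives the robot as it stands.
- The arm moves only by the tool move_arm, never from a script. Its argument "targets" is one flat list of numbers, 6 for each row, row after row: the shift along the tool's x, y, z in mm, then the turn, a rotation vector about the tool's x, y, z in rad. A call has exactly 5 rows; each row shifts and turns the commanded pose from where the row before left it, along the tool's axes as they then stand; what a row does not reach is not made up. A row lasts 1/8 s, in which the tool goes at most 62.5 mm and 10.7 degrees, less where a joint would pass 70% of its speed; a pose out of reach is approached as far as the arm can. A call is refused whole if a number of a shift passes 62.5 or a number of a turn 0.188, either way. A call with a gripper value outside its range is refused whole. "hand" is the opening, from -1 (shut) to 1 (fully open), so that 0 is half open, set as the call begins (left out, the last holds). The fingers move at their own pace and stop on an object; "squeeze" is the grip in N (left out, the last holds). Time passes only in rows, so rows that do not move let the fingers close, or fill a call up. It gives the time, the measured TCP pose, the force and the opening at its end, in the units of the state.
- env.observe(): the state, without advancing time (a new reading comes with each control period).
- get_image(name): name is "side" or "top" or "wrist"; returns a dict with "pixels" (480x640x3 uint8, red, green, blue), "z_map" (480x640 float32, m along the optical axis (not along the pixel's ray), 0 where there is no reading), "intrinsics" (3x3 intrinsics, pixels), "R" (3x3) and "t" (3): a world point X has camera coordinates R X + t; the wrist camera has in their place "mount" (4x4, takes a point from camera to tool coordinates, whose origin is the TCP and whose axes are the tool frame's). Camera axes: x right, y down, z forward; pixel columns grow to the right and rows downward; lengths in m; the calibration is good to about 2 mm. The wrist camera is an equidistant fisheye: a pixel r from the principal point sees the ray r / f radians off the axis. A picture is of the moment at which its call begins: read the wrist's pose just before it.
- env.close_job(): hands the job in, once; it reports no verdict.
The state is a dict: "time_s": time; "q": joint angles; "qvel": joint speeds; "joint_efforts": joint torques, N m; "position": TCP position; "tool_rot": TCP orientation; "ft_force": force on the tool from outside, world axes, zero at the start; "wrist_torque": the same for the moment, N m; "grip_width": finger opening in m.
Only numpy, scipy, OpenCV 4.12 (cv2) and the standard library are available. Lean on these libraries where they do the work, as an engineer would, in place of code of your own. Each camera call takes 0.05 s, during which the arm holds its last target.

## Working session

There is one attempt and no reset: what is moved stays moved. The work goes in short steps, Python scripts to look and compute and a tool call to move; the robot and the scene stay as the last step left them, time stands still between calls to the robot, and variables do not carry over. Pictures are saved under pics/ and viewed, and the job is handed in when it is done.

Besides the shell and the picture viewer there is one more tool, called after "Request:" in YAML: its name, and indented under it one key for each argument. move_arm: Moves the arm, as the interface text tells. Its arguments: {"type":"object","properties":{"targets":{"type":"array"},"hand":{"type":"number"},"squeeze":{"type":"number"}},"required":["targets"]}

```bash
ls; mkdir -p pics; python3 - <<'E'
from rig import env,get_image
import cv2,numpy as np
print(env.observe())
for n in["side","top","wrist"]:
    d=get_image(n);cv2.imwrite(f"pics/{n}0.png",d["pixels"][:,:,::-1])
    np.savez(f"pics/{n}0.npz",**d)
    print(n,{k:v for k,v in d.items() if k not in("pixels","z_map")})
E
```

```text
pics
{'time_s': 0.0, 'q': array([-8.17207563e+01,  2.18420957e+01,  7.43835324e+01,  1.35726896e-03,
        8.38585413e+01, -1.23348257e+01]), 'qvel': array([ 0.03582522,  0.01515125, -0.09894798, -0.06930757,  0.01730691,
        0.03379237]), 'joint_efforts': array([ 1.78183000e-04, -4.48458982e+01, -2.31275278e+01, -2.09652817e-04,
        4.85433862e-03,  2.19019614e-05]), 'position': array([ 0.19361131, -0.5145055 ,  0.2387086 ]), 'tool_rot': array([[-9.35974040e-01, -1.88229923e-04,  3.52068973e-01],
       [-3.52068862e-01,  1.45711369e-03, -9.35972966e-01],
       [-3.36826402e-04, -9.99998921e-01, -1.43009048e-03]]), 'ft_force': array([-0.55975134, -0.30358718,  0.61052946]), 'wrist_torque': array([-0.01685583,  0.00501789, -0.0253681 ]), 'grip_width': 0.085286793791036}
side {'intrinsics': array([[515.36182045,   0.        , 311.40535189],
       [  0.        , 515.36182045, 240.60135574],
       [  0.        ,   0.        ,   1.        ]]), 'R': array([[-0.889288  , -0.45705943, -0.01623391],
       [-0.32346447,  0.6536568 , -0.68418092],
       [ 0.32332274, -0.60318279
[... 269 characters left out ...]
0.99983814, -0.01616506],
       [-0.99387728,  0.00963088, -0.11006905],
       [ 0.11020692,  0.01519672, -0.99379248]]), 't': array([0.08400676, 0.59415494, 1.10647915])}
wrist {'intrinsics': array([[371.64829954,   0.        , 320.53221233],
       [  0.        , 371.64829954, 238.64033369],
       [  0.        ,   0.        ,   1.        ]]), 'mount': array([[-7.78361329e-04,  9.44535774e-01,  3.28407622e-01,
        -8.43198528e-02],
       [-1.77310375e-03, -3.28408509e-01,  9.44534122e-01,
        -1.34965095e-01],
       [ 9.99998125e-01,  1.52888049e-04,  1.93038040e-03,
        -5.67772771e-04],
       [ 0.00000000e+00,  0.00000000e+00,  0.00000000e+00,
         1.00000000e+00]])}
```

View pics/side0.png

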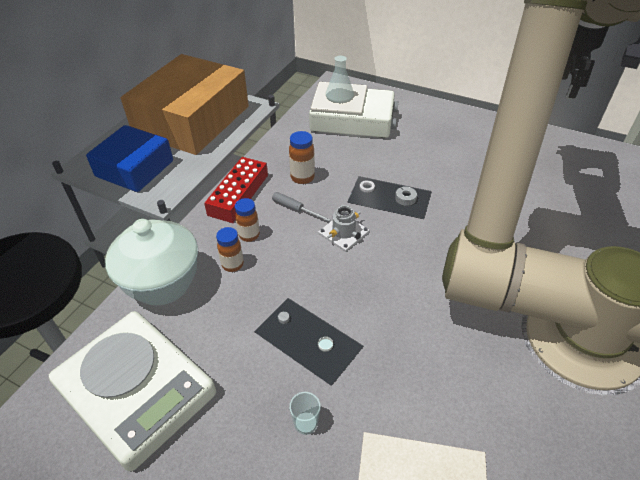

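View pics/top0.png

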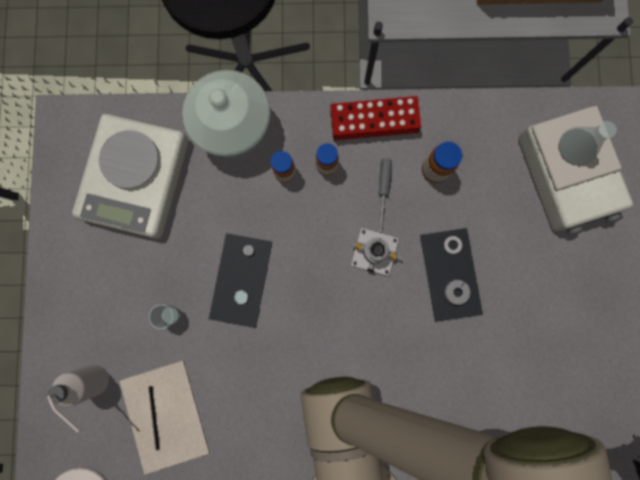

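View pics/wrist0.png

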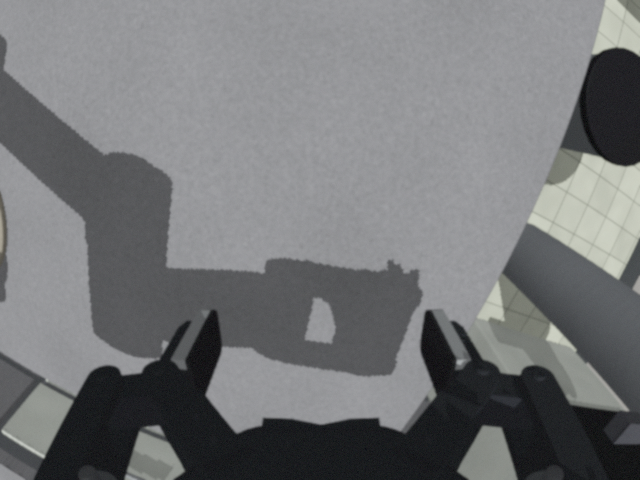

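The side view shows the cell at (345,225), the window at (326,344), the ring at (406,195), the blank at (283,317) and the spacer at (367,186). In the top view the window is at (241,297), the cell at (375,250) and the ring at (458,292).

```bash
cat > h.py <<'E'
import numpy as np,cv2
def ray(d,u,v,pose=None):
    K=d["intrinsics"]
    x=(u-K[0,2])/K[0,0];y=(v-K[1,2])/K[1,1]
    if pose is None:
        R=d["R"];t=d["t"]
        return -R.T@t,R.T@np.array([x,y,1.])
    r=np.hypot(x,y);s=np.sin(r)/r if r>1e-9 else 1
    c=np.array([x*s,y*s,np.cos(r)])
    M=d["mount"];p,Rt=pose
    return Rt@M[:3,3]+p,Rt@(M[:3,:3]@c)
def plane(d,u,v,z,pose=None):
    o,r=ray(d,u,v,pose)
    return o+r*(z-o[2])/r[2]
def proj(d,X,pose=None):
    K=d["intrinsics"]
    if pose is None:
        c=d["R"]@X+d["t"];return K[0,0]*c[0]/c[2]+K[0,2],K[1,1]*c[1]/c[2]+K[1,2]
    M=d["mount"];p,Rt=pose
    c=M[:3,:3].T@(Rt.T@(X-p)-M[:3,3])
    th=np.arctan2(np.hypot(c[0],c[1]),c[2]);n=np.hypot(c[0],c[1])
    return K[0,0]*th*c[0]/n+K[0,2],K[1,1]*th*c[1]/n+K[1,2]
E
python3 - <<'E'
from h import *
T=dict(np.load("pics/top0.npz"));S=dict(np.load("pics/side0.npz"))
for n,u,v,z in[("win",241,297,.011),("blank",249,250,.015),("cell",376,248,.076),("spacer",453,245,.013),("ring",458,292,.023),("bigb",447,155,.13),("a",328,154,.1),("b",283,162,.1),("beak",170,316,.07)]:
    print(n,plane(T,u,v,z).round(4))
for n,u,v,z in[("win",326,343,.011),("blank",283,317,.015),("cell",346,211,.076),("ring",406,193,.023)]:
    print(n,plane(S,u,v,z).round(4))
def crop(d,x0,y0,x1,y1,k,f):
    cv2.imwrite(f,cv2.resize(d["pixels"][y0:y1,x0:x1,::-1],None,fx=k,fy=k,interpolation=cv2.INTER_CUBIC))
a=[cv2.resize(T["pixels"][y:y+65,x:x+65,::-1],None,fx=6,fy=6,interpolation=cv2.INTER_CUBIC) for x,y in((345,220),(425,260))]
b=[cv2.resize(S["pixels"][y:y+65,x:x+65,::-1],None,fx=3,fy=3,interpolation=cv2.INTER_CUBIC) for x,y in((315,195),(375,165),(295,310))]
b.append(np.zeros_like(b[0]))
cv2.imwrite("pics/c0.png",np.vstack([np.hstack(a),np.hstack(b)]))
E
```

```text
win [0.4609 0.2486 0.011 ]
blank [0.5667 0.2306 0.015 ]
cell [ 0.5633 -0.0509  0.076 ]
spacer [ 0.5739 -0.2313  0.013 ]
ring [ 0.4682 -0.2359  0.023 ]
bigb [ 0.7507 -0.1962  0.13  ]
a [0.7642 0.05   0.1   ]
b [0.7478 0.1464 0.1   ]
beak [0.4222 0.3907 0.07  ]
win [0.4593 0.2514 0.011 ]
blank [0.566  0.2375 0.015 ]
cell [ 0.5566 -0.0528  0.076 ]
ring [ 0.4683 -0.2331  0.023 ]
```

View pics/c0.png

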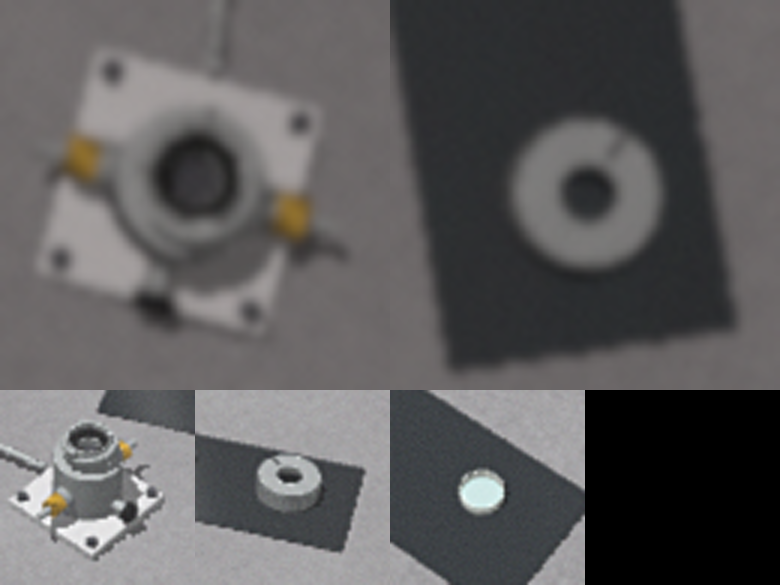

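The top crop shows the cell's mark at about (380,239) in the full image, so the cell's yaw is about -14°. The ring's mark is at (614,145) in the crop, a yaw of about -30°. I'll start moving toward the window.

Request:
move_arm:
  targets: [-41,2,-29,0,0,0,-41,2,-29,0,0,0,-41,2,-29,0,0,0,-41,2,-29,0,0,0,-41,2,-29,0,0,0]
  hand: 1
  squeeze: 20

```text
time_s: 0.78
position: [0.3351, -0.3054, 0.2292]
tool_rot: [[-0.936, 0.0, 0.352], [-0.352, 0.0, -0.936], [-0.0, -1.0, -0.0]]
ft_force: [-0.0, -1.2, -0.1]
grip_width: 0.0857
```

Request:
move_arm:
  targets: [-41,2,-29,0,0,0,-41,2,-29,0,0,0,-41,2,-29,0,0,0,-41,2,-29,0,0,0,-41,2,-29,0,0,0]

```text
time_s: 1.4
position: [0.476, -0.0974, 0.2192]
tool_rot: [[-0.936, -0.0, 0.352], [-0.352, -0.0, -0.936], [0.0, -1.0, -0.0]]
ft_force: [0.7, -0.2, 0.2]
grip_width: 0.0855
```

```bash
cat > go.py <<'E'
import sys,numpy as np
from rig import env
# usage: go.py x y z [yawz]: print tool-frame delta
o=env.observe();p=o["position"];R=o["tool_rot"]
yaw=np.degrees(np.arctan2(R[1,2],R[0,2]))
print("t",o["time_s"],"p",p.round(4),"yaw",yaw.round(2),"q",o["q"].round(1),"F",o["ft_force"].round(1),"w",round(o["grip_width"],4))
print("tilt y",R[:,1].round(4))
if len(sys.argv)>3:
    t=np.array(list(map(float,sys.argv[1:4])));d=R.T@(t-p)*1e3
    print("delta tool mm",d.round(1),"norm",np.linalg.norm(d).round(1))
E
python3 go.py .46 .25 .13
```

```text
t 1.4 p [ 0.476  -0.0974  0.2192] yaw -69.39 q [-25.6  16.4  86.2  -0.   77.5  43.8] F [ 0.7 -0.2  0.2] w 0.0855
tilt y [-1.e-04 -0.e+00 -1.e+00]
delta tool mm [-107.4   89.2 -330.8] norm 359.1
```

Request:
move_arm:
  targets: [-16,3,-50,0,0,0,-16,3,-50,0,0,0,-16,3,-50,0,0,0,-16,3,-50,0,0,0,-16,10,-50,0,0,0]

```text
time_s: 2.02
position: [0.462, 0.1649, 0.1974]
tool_rot: [[-0.936, 0.001, 0.352], [-0.352, 0.0, -0.936], [-0.001, -1.0, 0.0]]
ft_force: [0.7, -0.8, 0.3]
grip_width: 0.0857
```

Request:
move_arm:
  targets: [-14,22,-40,0,0,0,-13,25,-40,0,0,0,0,20,0,0,0,0,0,0,0,0,0,0,0,0,0,0,0,0]

```text
time_s: 2.65
position: [0.4597, 0.2473, 0.1311]
tool_rot: [[-0.936, 0.001, 0.352], [-0.352, 0.0, -0.936], [-0.001, -1.0, 0.0]]
ft_force: [0.6, 0.5, -0.5]
grip_width: 0.0856
```

```bash
python3 go.py .46 .25 .13; cat > wr.py <<'E'
import sys,numpy as np,cv2
from rig import env,get_image
o=env.observe();d=get_image("wrist")
np.savez(f"pics/{sys.argv[1]}.npz",p=o["position"],Rt=o["tool_rot"],**d)
cv2.imwrite(f"pics/{sys.argv[1]}.png",d["pixels"][:,:,::-1])
E
python3 wr.py w1
```

```text
t 2.65 p [0.4597 0.2473 0.1311] yaw -69.42 q [15.3 25.2 88.5 -0.  66.2 84.7] F [ 0.6  0.5 -0.5] w 0.0856
tilt y [ 1.e-03  2.e-04 -1.e+00]
delta tool mm [-1.2  1.1 -2.4] norm 2.9
```

View pics/w1.png

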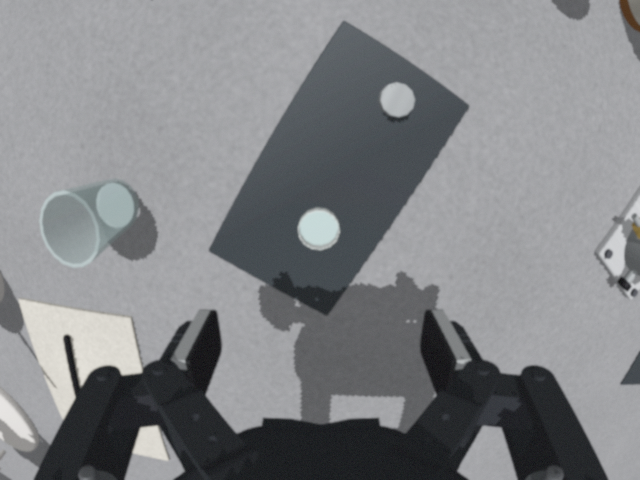

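The wrist view shows the window disc at about (319,229) on its mat, with the blank at (397,100). Next I'll fit the disc.

```bash
cat > fit.py <<'E'
import sys
from h import *
def load(n):
    z=dict(np.load(f"pics/{n}.npz"));return z,(z["p"],z["Rt"])
E
python3 - <<'E'
from fit import *
d,P=load("w1")
g=cv2.cvtColor(d["pixels"],cv2.COLOR_RGB2GRAY)
sub=g[195:265,285:355];m=(sub>125).astype(np.uint8)
c=max(cv2.findContours(m,0,1)[0],key=cv2.contourArea)
print(cv2.contourArea(c),cv2.fitEllipse(c))
pts=c[:,0]+[285,195]
X=np.array([plane(d,u,v,.011,P)[:2] for u,v in pts])*1e3
(e,a,b)=cv2.fitEllipse(X.astype(np.float32));print(e,a,b)
cv2.imwrite("pics/w1c.png",cv2.resize(d["pixels"][190:270,280:360,::-1],None,fx=6,fy=6))
E
```

```text
1371.5 ((33.268409729003906, 33.80281448364258), (41.78791809082031, 41.856658935546875), 120.41972351074219)
(461.8974304199219, 249.91322326660156) (30.17310333251953, 31.619585037231445) 110.87677764892578
```

View pics/w1c.png

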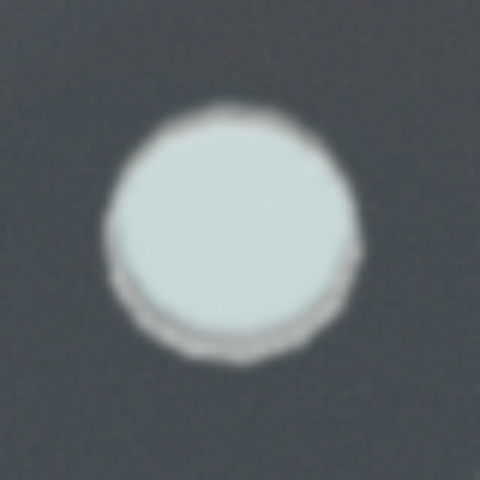

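```bash
python3 - <<'E'
from fit import *
d,P=load("w1")
px=d["pixels"].astype(int);m=((px[:,:,2]-px[:,:,0])>8)&(px[:,:,1]>150)
m=m[195:265,285:355].astype(np.uint8)
c=max(cv2.findContours(m,0,1)[0],key=cv2.contourArea)
pts=c[:,0]+[285,195]
X=np.array([plane(d,u,v,.011,P)[:2] for u,v in pts])*1e3
print(cv2.fitEllipse(c),cv2.fitEllipse(X.astype(np.float32)))
print(plane(d,319.2,227,.011,P))
E
python3 go.py .4622 .2505 .06
```

```text
((33.34632873535156, 32.96677017211914), (33.293426513671875, 38.406700134277344), 91.57758331298828) ((462.6076354980469, 250.1169891357422), (25.143184661865234, 27.65918731689453), 18.48798179626465)
[0.4636722  0.24985894 0.011     ]
t 2.7 p [0.4598 0.2472 0.1313] yaw -69.43 q [15.3 25.2 88.5  0.  66.2 84.7] F [-0.4 -0.1 -0.8] w 0.0854
tilt y [ 1.5e-03  4.0e-04 -1.0e+00]
delta tool mm [-3.3 71.3 -2.2] norm 71.4
```

Request:
move_arm:
  targets: [-4,40,-1.5,0,0,0,0,35,0,0,0,0,0,25,0,0,0,0,0,10,0,0,0,0,0,0,0,0,0,0]

```text
time_s: 3.32
position: [0.4629, 0.2503, 0.0208]
tool_rot: [[-0.936, 0.0, 0.352], [-0.352, 0.0, -0.936], [-0.0, -1.0, 0.0]]
ft_force: [0.9, 0.1, 0.8]
grip_width: 0.0853
```

Request:
move_arm:
  targets: [0,5,0,0,0,0,0,0,0,0,0,0,0,0,0,0,0,0,0,0,0,0,0,0,0,0,0,0,0,0]
  hand: -0.1

```text
time_s: 3.95
position: [0.4625, 0.2504, 0.0154]
tool_rot: [[-0.936, 0.0, 0.352], [-0.352, 0.0, -0.936], [-0.0, -1.0, 0.0]]
ft_force: [0.3, 1.1, 0.8]
grip_width: 0.0386
```

```bash
python3 go.py .463 .25 .0155; python3 wr.py w2
```

```text
t 3.95 p [0.4625 0.2504 0.0154] yaw -69.38 q [15.5 35.2 94.7  0.  50.1 84.9] F [0.3 1.1 0.8] w 0.0386
tilt y [ 2.e-04  1.e-04 -1.e+00]
delta tool mm [-0.3 -0.1  0.6] norm 0.7
```

View pics/w2.png

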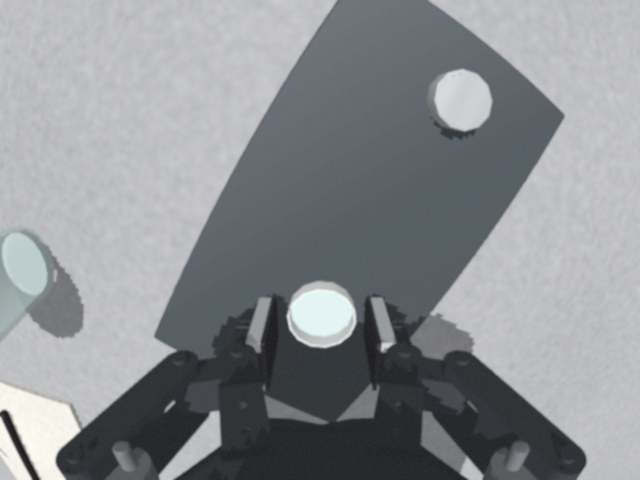

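```bash
python3 - <<'E'
from fit import *
d,P=load("w2")
p,R=P
for t in [(0,0,0),(0,8,0),(-11,8,20),(11,8,20),(-11,8,-20),(-11,-11,20),(0,4.4,0),(0,4.4,15),(15,4.4,0),(-15,4.4,0)]:
    print(t,np.round(proj(d,p+R@(np.array(t)*1e-3),P),1))
print(plane(d,321.5,311,.011,P))
cv2.imwrite("pics/w2c.png",cv2.resize(d["pixels"][260:400,230:410,::-1],None,fx=4,fy=4))
E
```

```text
(0, 0, 0) [321.1 321.8]
(0, 8, 0) [321.1 312.3]
(-11, 8, 20) [367.3 290.1]
(11, 8, 20) [364.6 332.4]
(-11, 8, -20) [274.9 290.1]
(-11, -11, 20) [372.9 312.3]
(0, 4.4, 0) [321.1 316.5]
(0, 4.4, 15) [355.5 316.3]
(15, 4.4, 0) [321.1 344.4]
(-15, 4.4, 0) [321.2 285.8]
[0.4651351  0.25123706 0.011     ]
```

View pics/w2c.png

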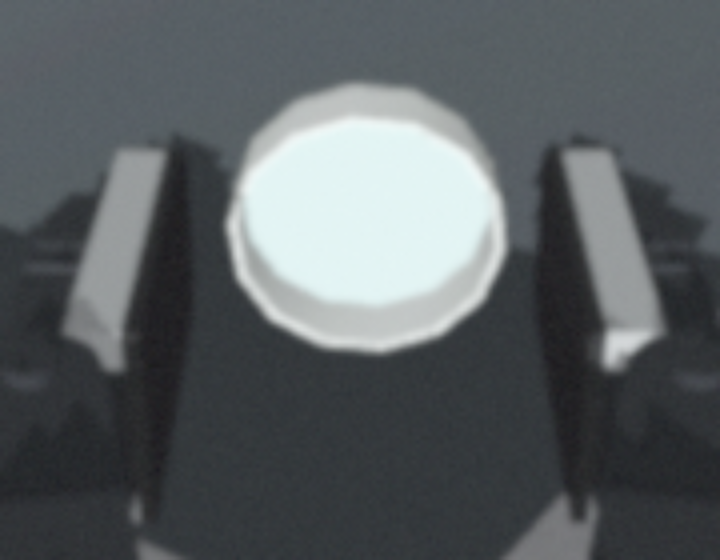

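The window's top face is centred at about (321.6,318.8), so it sits roughly 2 mm toward tool +x. I'll shift by that and close.

Request:
move_arm:
  targets: [2,0,0,0,0,0,0,0,0,0,0,0,0,0,0,0,0,0,0,0,0,0,0,0,0,0,0,0,0,0]
  hand: -0.5
  squeeze: 20

```text
time_s: 4.62
position: [0.4608, 0.2497, 0.0155]
tool_rot: [[-0.936, 0.0, 0.352], [-0.352, 0.0, -0.936], [-0.0, -1.0, 0.0]]
ft_force: [-0.4, 0.3, 4.6]
grip_width: 0.0282
```

```bash
python3 go.py .463 .25 .0155; python3 wr.py w3; python3 - <<'E'
from fit import *
d,P=load("w3")
cv2.imwrite("pics/w3c.png",cv2.resize(d["pixels"][260:400,230:410,::-1],None,fx=4,fy=4))
E
```

```text
t 4.625 p [0.4608 0.2497 0.0155] yaw -69.39 q [15.5 35.1 95.   0.  49.9 84.9] F [-0.4  0.3  4.6] w 0.0282
tilt y [ 5.e-04  1.e-04 -1.e+00]
delta tool mm [-2.2  0.   0.5] norm 2.3
```

View pics/w3c.png

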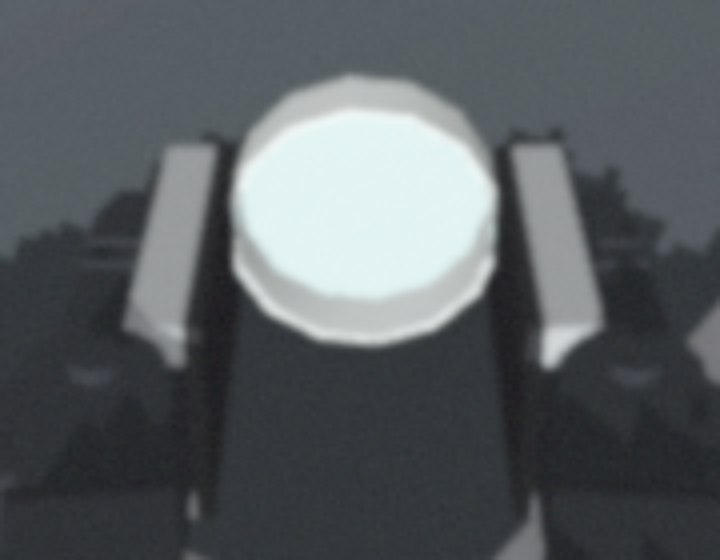

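Request:
move_arm:
  targets: [0,-2,0,0,0,0,0,-4,0,0,0,0,0,-7,0,0,0,0,0,-7,0,0,0,0,0,0,0,0,0,0]

```text
time_s: 5.3
position: [0.4609, 0.2498, 0.036]
tool_rot: [[-0.936, 0.001, 0.352], [-0.352, 0.0, -0.936], [-0.001, -1.0, 0.0]]
ft_force: [0.3, 0.3, -0.5]
grip_width: 0.0277
```

```bash
python3 go.py .463 .25 .0155; python3 wr.py w4; python3 - <<'E'
from fit import *
d,P=load("w4")
cv2.imwrite("pics/w4c.png",cv2.resize(d["pixels"][260:400,230:410,::-1],None,fx=4,fy=4))
E
```

```text
t 5.3 p [0.4609 0.2498 0.036 ] yaw -69.38 q [15.5 33.1 94.1  0.  52.7 84.9] F [ 0.3  0.3 -0.5] w 0.0277
tilt y [ 1.2e-03  3.0e-04 -1.0e+00]
delta tool mm [-2.  20.5  0.5] norm 20.6
```

View pics/w4c.png

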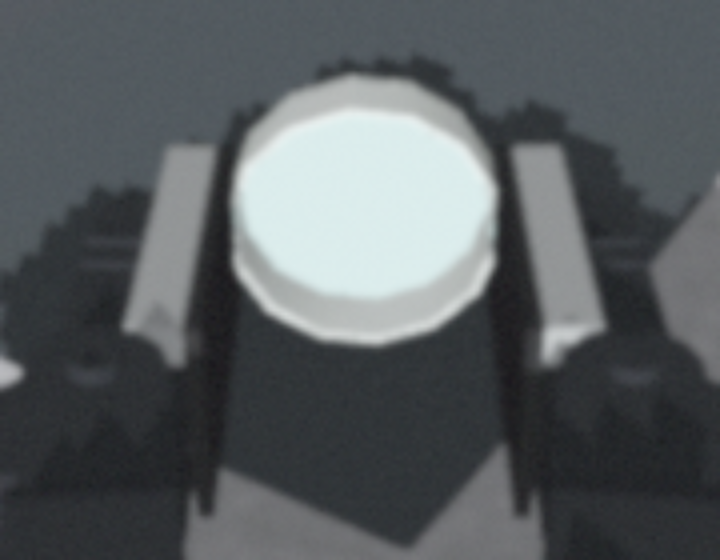

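The glass is held and lifted, centred at (321,316). Now I'll carry it above the cell.

Request:
move_arm:
  targets: [0,-30,2,0,0,0,0,-40,20,0,0,0,1,-40,35,0,0,0,2,-19,45,0,0,0,3,0,45,0,0,0]

```text
time_s: 5.98
position: [0.5075, 0.1088, 0.1658]
tool_rot: [[-0.936, 0.003, 0.353], [-0.353, -0.0, -0.936], [-0.003, -1.0, 0.001]]
ft_force: [0.6, -0.2, 0.2]
grip_width: 0.028
```

Request:
move_arm:
  targets: [3,0,45,0,0,0,2,0,45,0,0,0,2,0,45,0,0,0,1,0,30,0,0,0,0,0,5,0,0,0]

```text
time_s: 6.6
position: [0.5593, -0.0534, 0.1638]
tool_rot: [[-0.937, -0.001, 0.35], [-0.35, 0.0, -0.937], [0.001, -1.0, -0.0]]
ft_force: [-0.1, -0.3, -0.2]
grip_width: 0.028
```

Request:
move_arm:
  targets: [0,0,0,0,0,0,0,0,0,0,0,0,0,0,0,0,0,0,0,0,0,0,0,0,0,0,0,0,0,0]

```text
time_s: 7.22
position: [0.5591, -0.0517, 0.1644]
tool_rot: [[-0.936, 0.0, 0.352], [-0.352, -0.0, -0.936], [-0.0, -1.0, 0.0]]
ft_force: [-0.5, -0.3, 0.3]
grip_width: 0.0275
```

```bash
python3 go.py .56 -.052 .165; python3 wr.py w5; python3 - <<'E'
from fit import *
d,P=load("w5")
cv2.imwrite("pics/w5c.png",cv2.resize(d["pixels"][190:370,220:420,::-1],None,fx=4,fy=4)[:600])
E
```

```text
t 7.225 p [ 0.5591 -0.0517  0.1644] yaw -69.37 q [-17.4  26.6  79.5   0.   73.9  52. ] F [-0.5 -0.3  0.3] w 0.0275
tilt y [ 0. -0. -1.]
delta tool mm [-0.8 -0.6  0.6] norm 1.2
```

View pics/w5c.png

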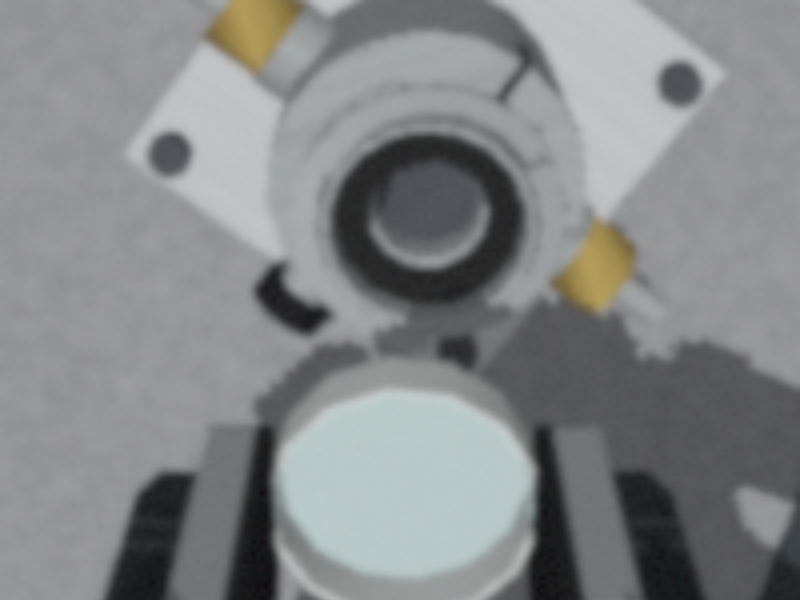

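The black gasket spans crop columns 333–525 and rows 135–303, with the held glass below it. I'll work out the offset.

```bash
python3 - <<'E'
from fit import *
d,P=load("w5");p,R=P
def tool(u,v,z): return R.T@(plane(d,u,v,z,P)-p)*1e3
g=cv2.cvtColor(d["pixels"],cv2.COLOR_RGB2GRAY)
m=(g<85).astype(np.uint8)[205:280,290:365]
c=max(cv2.findContours(m,0,1)[0],key=cv2.contourArea)
c=c[:,0]+[290,205]
print(c.min(0),c.max(0))
e=cv2.fitEllipse(c.astype(np.float32));print(e)
cu=e[0][0]
lo=c[:,1].max()+.5;up=c[:,1].min()-.5
print("near rim",tool(cu,up,.076),"far gasket",tool(cu,lo,.0708),"far ref",tool(cu,lo,.0722),tool(cu,lo,.0696))
l=c[c[:,0].argmin()];r=c[c[:,0].argmax()]
print(tool(l[0]-.5,l[1],.0708),tool(r[0]+.5,r[1],.0708))
# held glass: measure top ellipse extents via tool plane y=4.4 
o,_=ray(d,0,0,P)
zt=p[2]-.0044
for u,v in[(321.1,287.5),(321.1,346),(288,318),(354,318)]: print(u,v,tool(u,v,zt))
cv2.imwrite("pics/w5d.png",cv2.resize(d["pixels"][270:360,270:370,::-1],None,fx=6,fy=6,interpolation=cv2.INTER_CUBIC))
E
```

```text
[303 224] [350 267]
((326.59356689453125, 245.05636596679688), (42.783382415771484, 46.51469421386719), 92.3445053100586)
near rim [-16.73559235  88.35462152   3.68598755] far gasket [15.62093952 93.55325095  3.97989448] far ref [15.00867243 92.15327648  3.95203649] [16.14573989 94.75322907  4.00377276]
[ -2.53906922  93.55373376 -11.88283241] [ 0.95308756 93.55416    19.61618689]
321.1 287.5 [-14.21156051   4.40060383  -0.02802145]
321.1 346 [15.91081936  4.39932371  0.01641128]
288 318 [  0.87121445   4.39969881 -14.4767075 ]
354 318 [ 0.88641709  4.4002248  14.38572888]
```

View pics/w5d.png

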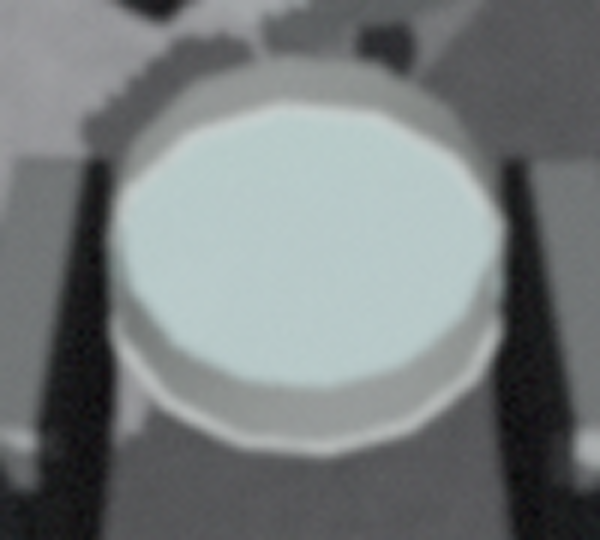

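```bash
python3 - <<'E'
from fit import *
d,P=load("w1");p,R=P
def tool(u,v,z): return R.T@(plane(d,u,v,z,P)-p)*1e3
c=np.array([.4608,.2497,.011])+R@np.array([.0006,0,.0001])
print("true",R.T@(c-p)*1e3)
# top face = lower ellipse: rows 120..362 cols 103..363 in x6 crop at (280,190)
for u,v in[(235,112),(235,362),(103,240),(363,240)]: print(tool(280+u/6,190+v/6,.011))
E
cd pics; python3 -c "
import cv2;i=cv2.imread('w1.png');cv2.imwrite('w1d.png',cv2.resize(i[200:260,290:350],None,fx=10,fy=10,interpolation=cv2.INTER_CUBIC))"
```

```text
true [ -1.16019592 120.07059282  -1.77119377]
[-18.11554381 120.08688259  -1.03035452]
[ 13.44506701 120.05562232  -1.04198305]
[ -2.24539609 120.06945045 -16.91350143]
[ -2.24854514 120.07282748  14.35791629]
```

View pics/w1d.png

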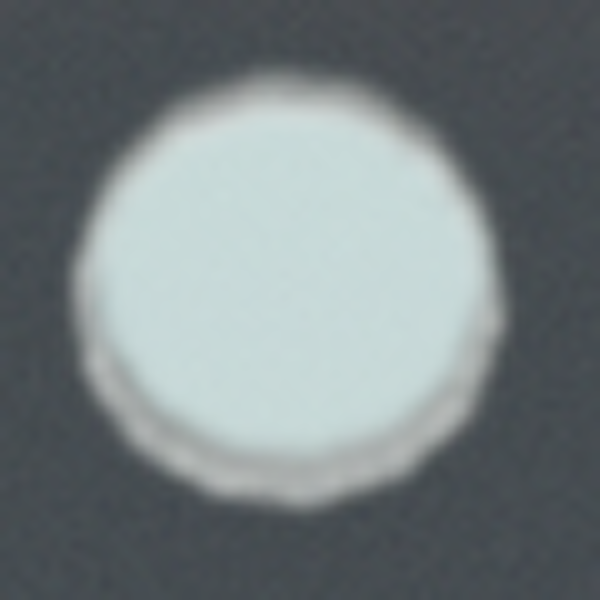

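Request:
move_arm:
  targets: [-0.9,15,3.8,0,0,0,0,15,0,0,0,0,0,10,0,0,0,0,0,0,0,0,0,0,0,0,0,0,0,0]

```text
time_s: 7.9
position: [0.5615, -0.0552, 0.1246]
tool_rot: [[-0.936, 0.001, 0.352], [-0.352, -0.0, -0.936], [-0.0, -1.0, 0.0]]
ft_force: [0.1, 0.1, -0.1]
grip_width: 0.0277
```

```bash
python3 go.py ; python3 wr.py w6; python3 - <<'E'
from fit import *
d,P=load("w6")
cv2.imwrite("pics/w6c.png",cv2.resize(d["pixels"][210:360,220:420,::-1],None,fx=4,fy=4,interpolation=cv2.INTER_CUBIC))
E
```

```text
t 7.9 p [ 0.5615 -0.0552  0.1246] yaw -69.38 q [-17.6  29.3  82.2  -0.   68.5  51.7] F [ 0.1  0.1 -0.1] w 0.0277
tilt y [ 5.e-04 -2.e-04 -1.e+00]
```

View pics/w6c.png

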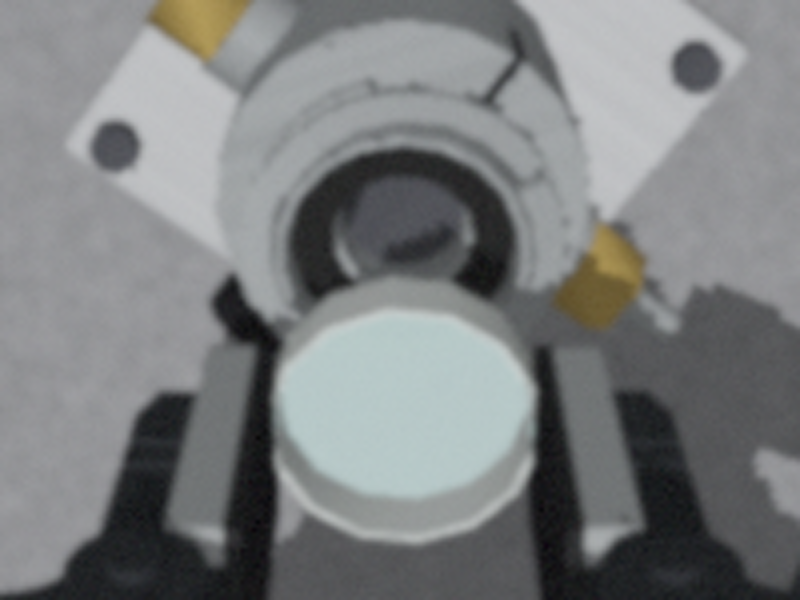

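```bash
python3 - <<'E'
from fit import *
d,P=load("w6");p,R=P
def tool(u,v,z): return (R.T@(plane(d,u,v,z,P)-p)*1e3).round(2)
g=cv2.cvtColor(d["pixels"],cv2.COLOR_RGB2GRAY)
print(g[238:256,321])
print([(k,list(g[265,k-1:k+10])) for k in (286,342)])
for v in(246.5,247.5,248.5): print(v,tool(320.7,v,.076))
# neck outer edge near: row ~ 92/4+210
print("left/right gasket",tool(220+289/4,271,.0708),tool(220+516/4,271,.0708))
zt=p[2]-.0044
for u,v in[(321.1,210+305/4),(321.1,210+542/4)]:print(tool(u,v,zt))
E
```

```text
[158 154 139 125 122 128 141 139 111  71  40  42  41  43  38  51  68  78]
[(286, [np.uint8(166), np.uint8(164), np.uint8(155), np.uint8(136), np.uint8(134), np.uint8(143), np.uint8(142), np.uint8(122), np.uint8(86), np.uint8(57), np.uint8(38)]), (342, [np.uint8(40), np.uint8(43), np.uint8(39), np.uint8(39), np.uint8(42), np.uint8(47), np.uint8(70), np.uint8(108), np.uint8(136), np.uint8(144), np.uint8(135)])]
246.5 [-16.11  48.59  -0.1 ]
247.5 [-15.55  48.59  -0.1 ]
248.5 [-14.99  48.59  -0.1 ]
left/right gasket [  0.39  53.78 -15.92] [ 0.4  53.79 15.69]
[-14.79   4.41  -0.03]
[15.62  4.39  0.02]
```

Request:
move_arm:
  targets: [-0.4,15,-0.1,0,0,0,0,10,0,0,0,0,0,6,0,0,0,0,0,3,0,0,0,0,0,0,0,0,0,0]

```text
time_s: 8.57
position: [0.5616, -0.055, 0.0903]
tool_rot: [[-0.936, -0.0, 0.352], [-0.352, 0.0, -0.936], [0.0, -1.0, -0.0]]
ft_force: [-0.3, 0.6, -0.3]
grip_width: 0.0279
```

Request:
move_arm:
  targets: [0,0.8,0,0,0,0,0,0.8,0,0,0,0,0,0.6,0,0,0,0,0,0,0,0,0,0,0,0,0,0,0,0]

```text
time_s: 9.2
position: [0.5616, -0.055, 0.0882]
tool_rot: [[-0.936, 0.0, 0.352], [-0.352, -0.0, -0.936], [-0.0, -1.0, 0.0]]
ft_force: [0.5, -0.0, -1.0]
grip_width: 0.0281
```

Request:
move_arm:
  targets: [0,0.5,0,0,0,0,0,0.5,0,0,0,0,0,0,0,0,0,0,0,0,0,0,0,0,0,0,0,0,0,0]

```text
time_s: 9.82
position: [0.5616, -0.055, 0.0871]
tool_rot: [[-0.936, 0.0, 0.352], [-0.352, 0.0, -0.936], [-0.0, -1.0, 0.0]]
ft_force: [-0.2, -0.1, -0.3]
grip_width: 0.028
```

```bash
python3 go.py ; python3 wr.py w7; python3 - <<'E'
from fit import *
d,P=load("w7")
cv2.imwrite("pics/w7c.png",cv2.resize(d["pixels"][240:390,220:420,::-1],None,fx=4,fy=4,interpolation=cv2.INTER_CUBIC))
E
```

```text
t 9.825 p [ 0.5616 -0.055   0.0871] yaw -69.39 q [-17.6  32.   84.6   0.   63.4  51.8] F [-0.2 -0.1 -0.3] w 0.028
tilt y [ 0.  0. -1.]
```

View pics/w7c.png

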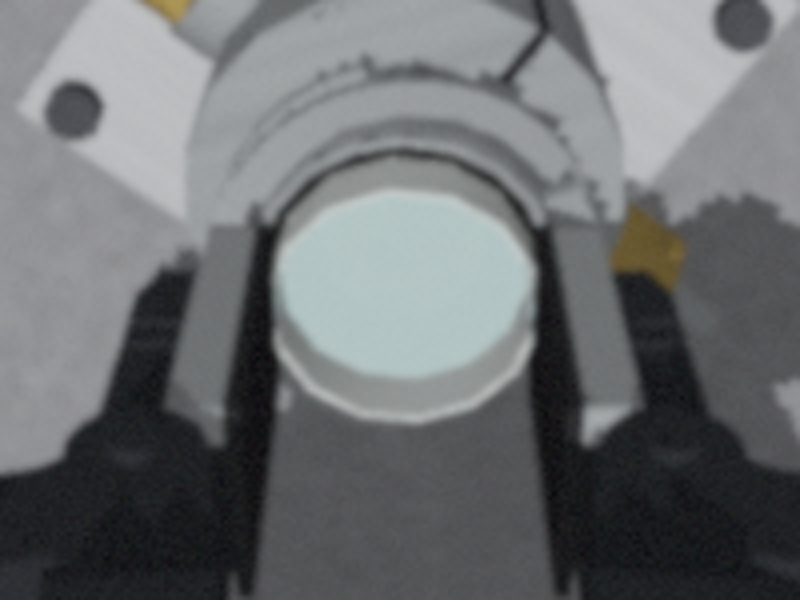

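The glass has entered the pocket's mouth and the dark gap around its near edge is even. I'll keep lowering gently.

Request:
move_arm:
  targets: [0,0.5,0,0,0,0,0,0.5,0,0,0,0,0,0.4,0,0,0,0,0,0,0,0,0,0,0,0,0,0,0,0]

```text
time_s: 10.5
position: [0.5616, -0.055, 0.0857]
tool_rot: [[-0.936, 0.0, 0.352], [-0.352, 0.0, -0.936], [-0.0, -1.0, 0.0]]
ft_force: [-0.3, -0.2, 0.1]
grip_width: 0.0281
```

Request:
move_arm:
  targets: [0,0.4,0,0,0,0,0,0.3,0,0,0,0,0,0,0,0,0,0,0,0,0,0,0,0,0,0,0,0,0,0]

```text
time_s: 11.12
position: [0.5616, -0.055, 0.085]
tool_rot: [[-0.936, 0.0, 0.352], [-0.352, -0.0, -0.936], [-0.0, -1.0, 0.0]]
ft_force: [0.0, 0.6, -0.4]
grip_width: 0.0281
```

Request:
move_arm:
  targets: [0,0.3,0,0,0,0,0,0.3,0,0,0,0,0,0,0,0,0,0,0,0,0,0,0,0,0,0,0,0,0,0]

```text
time_s: 11.75
position: [0.5616, -0.055, 0.0844]
tool_rot: [[-0.936, -0.0, 0.352], [-0.352, 0.0, -0.936], [0.0, -1.0, -0.0]]
ft_force: [0.0, 0.0, 0.5]
grip_width: 0.0277
```

Request:
move_arm:
  targets: [0,0.3,0,0,0,0,0,0.3,0,0,0,0,0,0,0,0,0,0,0,0,0,0,0,0,0,0,0,0,0,0]

```text
time_s: 12.38
position: [0.5616, -0.055, 0.0838]
tool_rot: [[-0.936, 0.0, 0.352], [-0.352, 0.0, -0.936], [-0.0, -1.0, 0.0]]
ft_force: [-0.4, 0.2, 0.5]
grip_width: 0.028
```

Request:
move_arm:
  targets: [0,0.3,0,0,0,0,0,0.3,0,0,0,0,0,0,0,0,0,0,0,0,0,0,0,0,0,0,0,0,0,0]

```text
time_s: 13.0
position: [0.5617, -0.055, 0.0837]
tool_rot: [[-0.936, 0.0, 0.352], [-0.352, -0.0, -0.936], [-0.0, -1.0, 0.0]]
ft_force: [-1.6, 0.6, 6.0]
grip_width: 0.0281
```

Request:
move_arm:
  targets: [0,0.3,0,0,0,0,0,0,0,0,0,0,0,0,0,0,0,0,0,0,0,0,0,0,0,0,0,0,0,0]

```text
time_s: 13.62
position: [0.5617, -0.055, 0.0837]
tool_rot: [[-0.936, 0.001, 0.352], [-0.352, -0.0, -0.936], [-0.001, -1.0, 0.001]]
ft_force: [-2.8, -0.0, 8.9]
grip_width: 0.028
```

Contact came at z = 0.0837, where the fingertips meet the rim. I'll back off a little and release.

Request:
move_arm:
  targets: [0,-1.2,0,0,0,0,0,0,0,0,0,0,0,0,0,0,0,0,0,0,0,0,0,0,0,0,0,0,0,0]
  hand: 0.1

```text
time_s: 14.25
position: [0.5616, -0.055, 0.0841]
tool_rot: [[-0.936, -0.0, 0.352], [-0.352, 0.0, -0.936], [0.0, -1.0, -0.0]]
ft_force: [0.4, 0.3, -0.6]
grip_width: 0.0472
```

Request:
move_arm:
  targets: [0,-10,0,0,0,0,0,-20,0,0,0,0,0,-30,0,0,0,0,0,-20,0,0,0,0,0,0,0,0,0,0]
  hand: 1

```text
time_s: 14.88
position: [0.5622, -0.0551, 0.1659]
tool_rot: [[-0.936, 0.004, 0.352], [-0.352, -0.001, -0.936], [-0.003, -1.0, 0.002]]
ft_force: [-0.6, 0.2, 0.4]
grip_width: 0.0854
```

```bash
python3 go.py .468 -.234 .14; python3 wr.py w8; python3 - <<'E'
from fit import *
d,P=load("w8")
cv2.imwrite("pics/w8c.png",cv2.resize(d["pixels"][190:340,220:420,::-1],None,fx=4,fy=4,interpolation=cv2.INTER_CUBIC))
E
```

```text
t 14.875 p [ 0.5622 -0.0551  0.1659] yaw -69.38 q [-17.6  26.8  79.   -0.   74.1  51.8] F [-0.6  0.2  0.4] w 0.0854
tilt y [ 0.0035 -0.0012 -1.    ]
delta tool mm [151.3  25.8 134.2] norm 203.8
```

View pics/w8c.png

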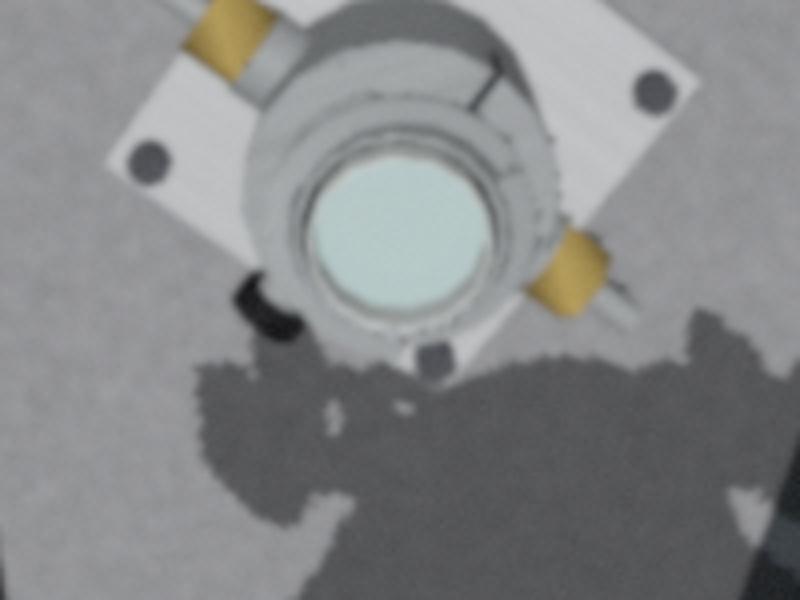

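The window lies flat and even in the pocket, at about crop (400,235) with the cell's mark at (490,88). Next is the ring; I'll turn the tool about 110° CCW so there's room for the clockwise screwing.

```bash
cat > plan.py <<'E'
import sys,numpy as np
from rig import env
from scipy.spatial.transform import Rotation as Ro
# plan.py x y z turn_y_rad nrows
x,y,z,tr,n=map(float,sys.argv[1:]);n=int(n)
o=env.observe();p=o["position"];R=o["tool_rot"];t=np.array([x,y,z])
for i in range(n):
    d=R.T@(t-p)/n*1e3
    print((d).round(1),round(tr/n,4))
    R=R@Ro.from_rotvec([0,tr/n,0]).as_matrix()
E
python3 plan.py .468 -.234 .135 -1.914 11
python3 - <<'E'
from fit import *
d,P=load("w8")
c=np.array([.5613,-.0551])
for u,v in((497,70),(478,108)):
    X=plane(d,220+u/4,190+v/4,.056,P)[:2]-c;print(X,np.degrees(np.arctan2(X[1],X[0])))
T=dict(np.load("pics/top0.npz"))
X=plane(T,380,239.2,.056);print(X)
E
```

```text
[13.7  2.7 12.2] -0.174
[15.6  2.7  9.7] -0.174
[17.1  2.7  6.8] -0.174
[18.   2.7  3.8] -0.174
[18.4  2.7  0.6] -0.174
[18.2  2.7 -2.6] -0.174
[17.5  2.7 -5.7] -0.174
[16.2  2.7 -8.6] -0.174
[ 14.5   2.7 -11.3] -0.174
[ 12.3   2.7 -13.6] -0.174
[  9.8   2.7 -15.6] -0.174
[ 0.02718934 -0.00757938] -15.576501578013303
[ 0.01978673 -0.00701181] -19.51276132310682
[ 0.58425631 -0.06206751  0.056     ]
```

Request:
move_arm:
  targets: [13.7,2.7,12.2,0,-0.174,0,15.6,2.7,9.7,0,-0.174,0,17.1,2.7,6.8,0,-0.174,0,18,2.7,3.8,0,-0.174,0,18.4,2.7,0.6,0,-0.174,0]

```text
time_s: 15.55
position: [0.5182, -0.1367, 0.1494]
tool_rot: [[-0.329, -0.002, 0.944], [-0.944, 0.001, -0.329], [-0.0, -1.0, -0.002]]
ft_force: [-0.3, 0.4, 0.1]
grip_width: 0.0857
```

Request:
move_arm:
  targets: [18.2,2.7,-2.6,0,-0.174,0,17.5,2.7,-5.7,0,-0.174,0,16.2,2.7,-8.6,0,-0.174,0,14.5,2.7,-11.3,0,-0.174,0,12.3,2.7,-13.6,0,-0.174,0]

```text
time_s: 16.18
position: [0.4757, -0.218, 0.136]
tool_rot: [[0.51, -0.002, 0.86], [-0.86, 0.001, 0.51], [-0.002, -1.0, -0.001]]
ft_force: [0.2, 0.6, -0.7]
grip_width: 0.0856
```

Request:
move_arm:
  targets: [9.8,2.7,-15.6,0,-0.174,0,0,0,0,0,0,0,0,0,0,0,0,0,0,0,0,0,0,0,0,0,0,0,0,0]

```text
time_s: 16.8
position: [0.4681, -0.2337, 0.1345]
tool_rot: [[0.646, 0.0, 0.763], [-0.763, -0.0, 0.646], [0.0, -1.0, 0.0]]
ft_force: [0.2, 0.4, 0.3]
grip_width: 0.0853
```

```bash
python3 go.py .468 -.234 .13; python3 wr.py r1
```

```text
t 16.8 p [ 0.4681 -0.2337  0.1345] yaw 40.26 q [-39.5  25.1  88.1   0.   66.9 -79.8] F [0.2 0.4 0.3] w 0.0853
tilt y [ 0. -0. -1.]
delta tool mm [ 0.2  4.5 -0.3] norm 4.5
```

View pics/r1.png

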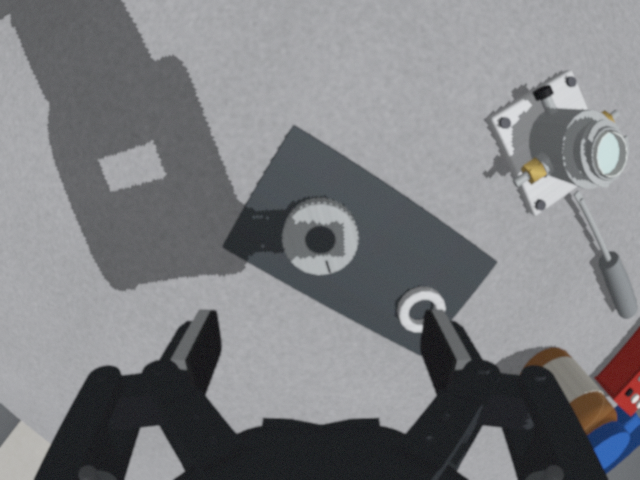

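The ring is at about (320,238) with its mark from (327,260) to (330,272). The spacer is at (422,308).

```bash
python3 - <<'E'
from fit import *
d,P=load("r1");p,R=P
def tool(u,v,z): return (R.T@(plane(d,u,v,z,P)-p)*1e3).round(1)
print("spacer",tool(421,308,.013))
for u,v in((327,260),(330,272)):
    print(tool(u,v,.023),plane(d,u,v,.023,P))
# hole
g=cv2.cvtColor(d["pixels"],cv2.COLOR_RGB2GRAY)
m=(g<55).astype(np.uint8)[222:258,300:342]
c=max(cv2.findContours(m,0,1)[0],key=cv2.contourArea)[:,0]+[300,222]
e=cv2.fitEllipse(c.astype(np.float32));print("hole",e,tool(*e[0],.023),plane(d,*e[0],.023,P))
cv2.imwrite("pics/r1c.png",cv2.resize(d["pixels"][190:285,270:370,::-1],None,fx=6,fy=6,interpolation=cv2.INTER_CUBIC))
E
```

```text
spacer [ 63.7 121.5  81.4]
[ 16.9 111.5   4.3] [ 0.48231525 -0.24375383  0.023     ]
[ 26.3 111.5   6.6] [ 0.4901424  -0.24951321  0.023     ]
hole ((319.7143249511719, 239.28817749023438), (24.230600357055664, 27.208093643188477), 89.20589447021484) [  1.1 111.5  -0.9] [ 0.4681548  -0.23512171  0.023     ]
```

View pics/r1c.png

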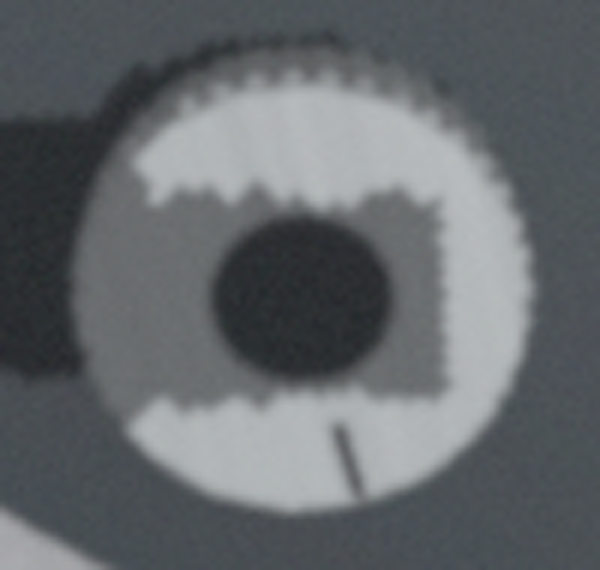

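Request:
move_arm:
  targets: [1.6,40,-0.5,0,0,0,0,40,0,0,0,0,0,25,0,0,0,0,0,10,0,0,0,0,0,5,0,0,0,0]

```text
time_s: 17.48
position: [0.4688, -0.2358, 0.0145]
tool_rot: [[0.646, 0.0, 0.763], [-0.763, -0.0, 0.646], [0.0, -1.0, 0.0]]
ft_force: [0.7, -0.3, -0.3]
grip_width: 0.0851
```

Request:
move_arm:
  targets: [0,2.5,0,0,0,0,0,0,0,0,0,0,0,0,0,0,0,0,0,0,0,0,0,0,0,0,0,0,0,0]
  hand: 0.45

```text
time_s: 18.1
position: [0.4686, -0.2357, 0.0121]
tool_rot: [[0.647, 0.0, 0.763], [-0.763, -0.0, 0.647], [0.0, -1.0, 0.0]]
ft_force: [-0.6, -0.7, 0.3]
grip_width: 0.062
```

```bash
python3 go.py .468 -.234 .13; python3 wr.py r2
```

```text
t 18.1 p [ 0.4686 -0.2357  0.0121] yaw 40.28 q [-39.6  35.4  95.1  -0.   49.5 -79.9] F [-0.6 -0.7  0.3] w 0.062
tilt y [ 2.e-04 -2.e-04 -1.e+00]
delta tool mm [  -1.7 -117.9    0.7] norm 117.9
```

View pics/r2.png

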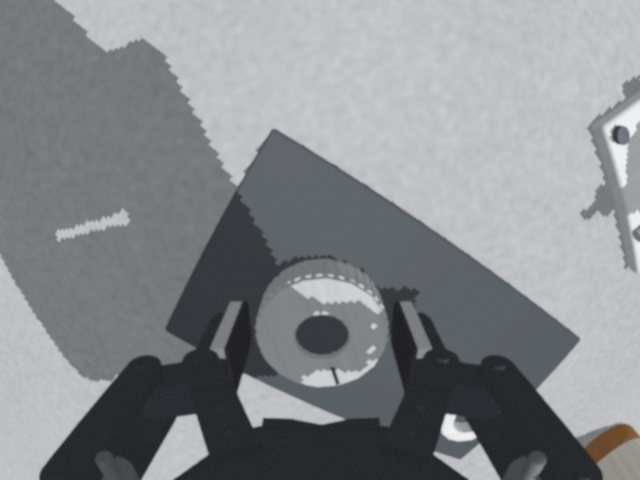

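Request:
move_arm:
  targets: [0,0,0,0,0,0,0,0,0,0,0,0,0,0,0,0,0,0,0,0,0,0,0,0,0,0,0,0,0,0]
  hand: 0
  squeeze: 25

```text
time_s: 18.77
position: [0.4686, -0.2357, 0.0122]
tool_rot: [[0.646, 0.0, 0.763], [-0.763, -0.0, 0.646], [0.0, -1.0, 0.0]]
ft_force: [-1.7, 1.5, 4.6]
grip_width: 0.0533
```

```bash
python3 go.py ; python3 wr.py r3; python3 - <<'E'
from fit import *
d,P=load("r3");p,R=P
def tool(u,v,z): return (R.T@(plane(d,u,v,z,P)-p)*1e3).round(2)
g=cv2.cvtColor(d["pixels"],cv2.COLOR_RGB2GRAY)
m=(g<75).astype(np.uint8)[305:365,285:360]
c=max(cv2.findContours(m,0,1)[0],key=cv2.contourArea)[:,0]+[285,305]
e=cv2.fitEllipse(c.astype(np.float32));print("hole",e,tool(*e[0],.023))
X=np.array([tool(u,v,.023)[[0,2]] for u,v in c]);print(cv2.fitEllipse(X.astype(np.float32)))
for t in[(0,-11,0),(-11,-11,0),(11,-11,0)]:print(proj(d,p+R@(np.array(t)*1e-3),P))
cv2.imwrite("pics/r3c.png",cv2.resize(d["pixels"][245:395,220:420,::-1],None,fx=4,fy=4,interpolation=cv2.INTER_CUBIC))
E
```

```text
t 18.775 p [ 0.4686 -0.2357  0.0122] yaw 40.28 q [-39.6  35.4  95.1   0.   49.5 -79.9] F [-1.7  1.5  4.6] w 0.0533
tilt y [ 3.e-04 -2.e-04 -1.e+00]
hole ((320.52056884765625, 334.0916748046875), (36.77082061767578, 50.30733108520508), 89.74897766113281) [ -1.69 -10.76  -0.18]
((-1.3809459209442139, -0.18378250300884247), (17.895893096923828, 20.077781677246094), 0.9394199848175049)
(np.float64(320.9714318609167), np.float64(337.88540700517564))
(np.float64(321.00941354297737), np.float64(314.55912463378536))
(np.float64(320.9350556561718), np.float64(359.3601047007723))
```

View pics/r3c.png

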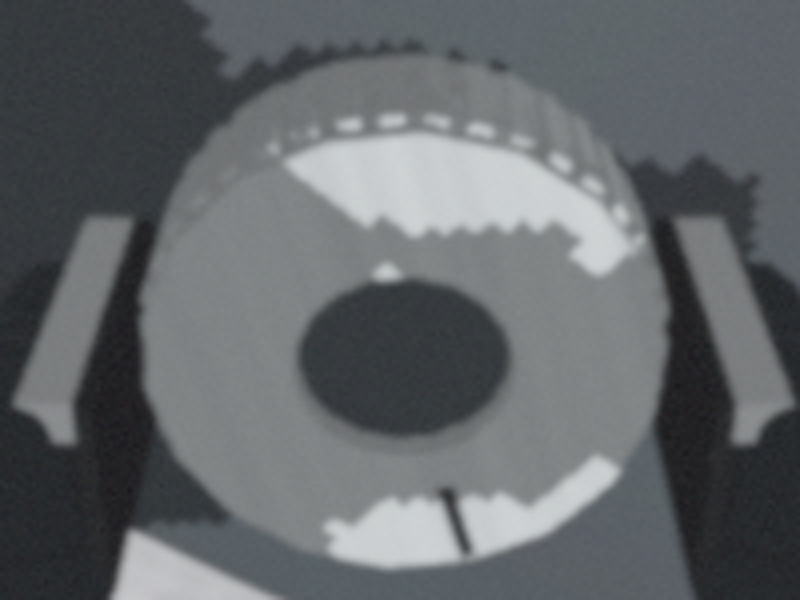

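```bash
python3 - <<'E'
from fit import *
d,P=load("r3");p,R=P
for t in[(-27,-11,0),(27,-11,0),(0,-11,27),(0,-11,-27),(-26,-11,0),(26,-11,0)]:print(t,np.round(proj(d,p+R@(np.array(t)*1e-3),P),1))
print("obs rows",245+130/4,245+125/4,245+568/4)
print(R.T@(np.array([plane(d,220+465/4,245+552/4,.023,P)]).T[:,0]-R.T@p) if 0 else (R.T@(plane(d,220+465/4,245+552/4,.023,P)-p)*1e3).round(2))
E
```

```text
(-27, -11, 0) [321.1 277.3]
(27, -11, 0) [320.9 387.5]
(0, -11, 27) [387.7 336.9]
(0, -11, -27) [254.2 336.8]
(-26, -11, 0) [321.1 279.7]
(26, -11, 0) [320.9 385.8]
obs rows 277.5 276.25 387.0
[ 24.58 -10.75   6.68]
```

The ring is gripped and centred to within 0.3 mm, with its mark at (336,383), a yaw of about -34°. I'll lift it and carry it over.

Request:
move_arm:
  targets: [0,-5,0,0,0,0,0,-15,0,0,0,0,0,-30,0,0,0,0,0,-40,0,0,0,0,0,-38,0,0,0,0]

```text
time_s: 19.45
position: [0.4684, -0.2356, 0.1421]
tool_rot: [[0.647, 0.0, 0.763], [-0.763, -0.0, 0.647], [0.001, -1.0, 0.0]]
ft_force: [0.3, -1.0, -1.8]
grip_width: 0.0531
```

Request:
move_arm:
  targets: [-8,0,18,0,0,0,-16,0,38,0,0,0,-20,0,50,0,0,0,-20,0,50,0,0,0,-14,0,31,0,0,0]

```text
time_s: 20.08
position: [0.5614, -0.0531, 0.1408]
tool_rot: [[0.648, 0.001, 0.762], [-0.762, -0.0, 0.648], [0.0, -1.0, 0.0]]
ft_force: [0.4, 0.6, -1.3]
grip_width: 0.0528
```

Request:
move_arm:
  targets: [0,0,0,0,-0.168,0,0,0,0,0,-0.168,0,0,0,0,0,0,0,0,0,0,0,0,0,0,0,0,0,0,0]

```text
time_s: 20.7
position: [0.5607, -0.0554, 0.1401]
tool_rot: [[0.861, 0.0, 0.509], [-0.509, 0.0, 0.861], [0.0, -1.0, 0.0]]
ft_force: [0.0, -0.3, -1.4]
grip_width: 0.0533
```

```bash
python3 go.py .5613 -.0552 .14; python3 wr.py r4
```

```text
t 20.7 p [ 0.5607 -0.0554  0.1401] yaw 59.41 q [-17.7  28.3  81.1   0.   70.6 -77.1] F [ 0.  -0.3 -1.4] w 0.0533
tilt y [ 1.e-04  0.e+00 -1.e+00]
delta tool mm [0.4 0.1 0.4] norm 0.6
```

View pics/r4.png

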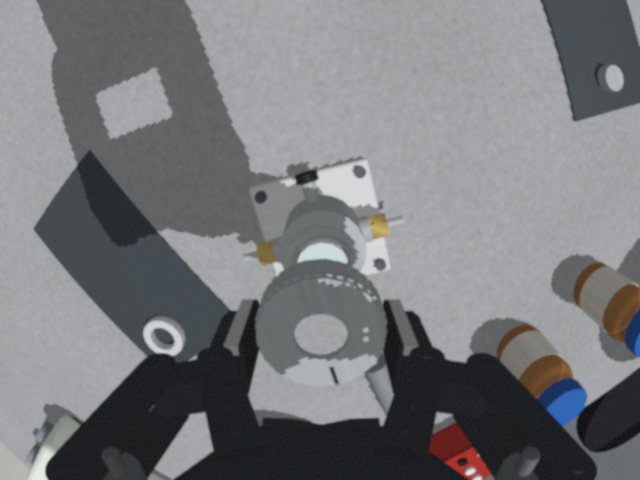

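The ring is above the neck and the visible part of the window, cols 297–347, lines up with the ring's centre column of about 321. I'll lower it.

Request:
move_arm:
  targets: [0.4,20,0.4,0,0,0,0,15,0,0,0,0,0,10,0,0,0,0,0,4,0,0,0,0,0,0,0,0,0,0]

```text
time_s: 21.38
position: [0.5614, -0.0552, 0.091]
tool_rot: [[0.862, 0.0, 0.507], [-0.507, 0.0, 0.862], [0.0, -1.0, 0.0]]
ft_force: [0.6, 0.2, -1.5]
grip_width: 0.0532
```

Request:
move_arm:
  targets: [0,2,0,0,0,0,0,2,0,0,0,0,0,1,0,0,0,0,0,1,0,0,0,0,0,0,0,0,0,0]

```text
time_s: 22.0
position: [0.5613, -0.0551, 0.0849]
tool_rot: [[0.862, -0.0, 0.507], [-0.507, 0.0, 0.862], [-0.0, -1.0, -0.0]]
ft_force: [0.0, 0.6, -1.1]
grip_width: 0.053
```

Request:
move_arm:
  targets: [0,1,0,0,0,0,0,1,0,0,0,0,0,1,0,0,0,0,0,1,0,0,0,0,0,0,0,0,0,0]

```text
time_s: 22.62
position: [0.5613, -0.0551, 0.0808]
tool_rot: [[0.862, -0.0, 0.507], [-0.507, 0.0, 0.862], [-0.0, -1.0, -0.0]]
ft_force: [-0.2, -0.8, -1.6]
grip_width: 0.0533
```

Request:
move_arm:
  targets: [0,0.8,0,0,0,0,0,0.8,0,0,0,0,0,0.7,0,0,0,0,0,0.5,0,0,0,0,0,0,0,0,0,0]

```text
time_s: 23.25
position: [0.5613, -0.0552, 0.0781]
tool_rot: [[0.862, -0.0, 0.507], [-0.507, 0.0, 0.862], [-0.0, -1.0, -0.0]]
ft_force: [-0.2, -0.1, -2.3]
grip_width: 0.0531
```

Request:
move_arm:
  targets: [0,0.4,0,0,0,0,0,0.4,0,0,0,0,0,0.4,0,0,0,0,0,0,0,0,0,0,0,0,0,0,0,0]

```text
time_s: 23.88
position: [0.5614, -0.0551, 0.077]
tool_rot: [[0.862, 0.0, 0.507], [-0.507, -0.0, 0.862], [0.0, -1.0, 0.0]]
ft_force: [-0.3, 1.0, 0.8]
grip_width: 0.0529
```

The ring rests on the thread start at z = 0.0770, with its lower edge 8.2 mm below the rim as expected. Now I'll screw clockwise, following the lead.

Request:
move_arm:
  targets: [0,0.3,0,0,0.12,0,0,0.35,0,0,0.12,0,0,0.35,0,0,0.12,0,0,0.35,0,0,0.12,0,0,0.35,0,0,0.12,0]

```text
time_s: 24.5
position: [0.5614, -0.0552, 0.0753]
tool_rot: [[0.421, 0.0, 0.907], [-0.907, -0.0, 0.421], [0.0, -1.0, 0.0]]
ft_force: [-0.4, 0.1, 0.3]
grip_width: 0.0529
```

Request:
move_arm:
  targets: [0,0.35,0,0,0.12,0,0,0.35,0,0,0.12,0,0,0.35,0,0,0.12,0,0,0.35,0,0,0.12,0,0,0.35,0,0,0.12,0]

```text
time_s: 25.12
position: [0.5614, -0.0552, 0.0736]
tool_rot: [[-0.164, 0.0, 0.986], [-0.986, -0.0, -0.164], [0.0, -1.0, 0.0]]
ft_force: [0.2, -0.1, 0.4]
grip_width: 0.0533
```

```bash
python3 - <<'E'
from rig import env
o=env.observe();print(o["wrist_torque"],o["q"].round(1),o["joint_efforts"].round(3))
E
python3 wr.py r5
```

```text
[-0.02796528  0.07941124  0.06862254] [-17.6  33.   85.5  -0.   61.5  -8.2] [ 5.2000e-02 -4.9371e+01 -1.7772e+01  3.9000e-02 -3.8000e-02 -1.2550e+00]
```

View pics/r5.png

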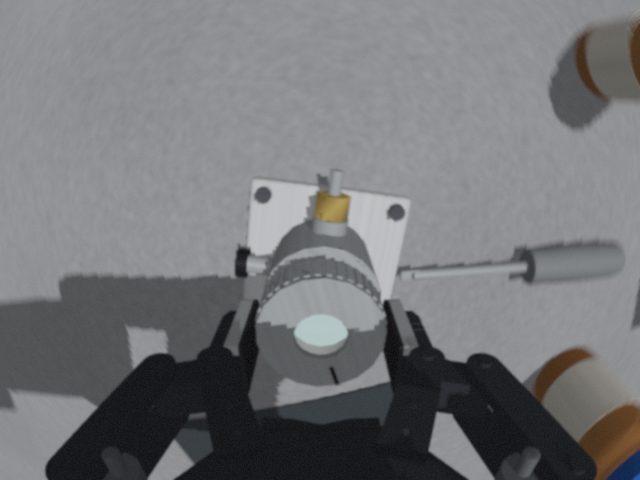

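After 1.2 rad the mark still sits at (334,375) in the gripper, so there's no slip, and the ring has sunk 3.4 mm. I'll continue in smaller steps.

Request:
move_arm:
  targets: [0,0.25,0,0,0.08,0,0,0.23,0,0,0.08,0,0,0.23,0,0,0.08,0,0,0.23,0,0,0.08,0,0,0.23,0,0,0.08,0]

```text
time_s: 25.8
position: [0.5613, -0.0551, 0.0721]
tool_rot: [[-0.533, -0.0, 0.846], [-0.846, 0.0, -0.533], [-0.0, -1.0, -0.0]]
ft_force: [0.2, 0.5, -1.4]
grip_width: 0.0527
```

```bash
cat > tq.py <<'E'
from rig import env
import numpy as np
o=env.observe();R=o["tool_rot"]
print(o["time_s"],"z",o["position"].round(4),"yaw",np.degrees(np.arctan2(R[1,2],R[0,2])).round(2),"T",o["wrist_torque"].round(3),"F",o["ft_force"].round(1),"q6",o["q"][5].round(1),"e6",o["joint_efforts"][5].round(3))
E
python3 tq.py
```

```text
25.8 z [ 0.5613 -0.0551  0.0721] yaw -32.18 T [-0.025 -0.028  0.035] F [ 0.2  0.5 -1.4] q6 14.5 e6 -0.847
```

Request:
move_arm:
  targets: [0,0.25,0,0,0.08,0,0,0.23,0,0,0.08,0,0,0.23,0,0,0.08,0,0,0.23,0,0,0.08,0,0,0,0,0,0,0]

```text
time_s: 26.42
position: [0.5617, -0.0552, 0.0719]
tool_rot: [[-0.77, 0.001, 0.638], [-0.638, -0.0, -0.77], [-0.001, -1.0, 0.001]]
ft_force: [-0.8, 0.3, 4.3]
grip_width: 0.0533
```

```bash
python3 tq.py
```

```text
26.425 z [ 0.5617 -0.0552  0.0719] yaw -50.36 T [ 0.028  0.035 -0.029] F [-0.8  0.3  4.3] q6 32.7 e6 0.395
```

Fz rose to 4 N and the sinking stopped at z = 0.0719, so the flange has met the glass. From here I'll only turn, watching the torque.

Request:
move_arm:
  targets: [0,0,0,0,0.06,0,0,0,0,0,0.06,0,0,0,0,0,0.06,0,0,0,0,0,0,0,0,0,0,0,0,0]

```text
time_s: 27.05
position: [0.5617, -0.0553, 0.0718]
tool_rot: [[-0.871, 0.001, 0.491], [-0.491, -0.0, -0.871], [-0.001, -1.0, 0.001]]
ft_force: [-0.4, 0.7, 5.2]
grip_width: 0.0528
```

```bash
python3 tq.py
```

```text
27.05 z [ 0.5617 -0.0553  0.0718] yaw -60.62 T [0.044 0.001 0.014] F [-0.4  0.7  5.2] q6 43.0 e6 -0.035
```

Request:
move_arm:
  targets: [0,0,0,0,0.06,0,0,0,0,0,0.06,0,0,0,0,0,0,0,0,0,0,0,0,0,0,0,0,0,0,0]

```text
time_s: 27.68
position: [0.5617, -0.0552, 0.0718]
tool_rot: [[-0.924, 0.001, 0.383], [-0.383, -0.0, -0.924], [-0.001, -1.0, 0.001]]
ft_force: [-0.1, 0.0, 5.9]
grip_width: 0.053
```

```bash
python3 tq.py
```

```text
27.675 z [ 0.5617 -0.0552  0.0718] yaw -67.49 T [-0.004 -0.033  0.009] F [-0.1  0.   5.9] q6 49.9 e6 -0.026
```

Request:
move_arm:
  targets: [0,0,0,0,0.06,0,0,0,0,0,0.05,0,0,0,0,0,0,0,0,0,0,0,0,0,0,0,0,0,0,0]

```text
time_s: 28.3
position: [0.5617, -0.0552, 0.0718]
tool_rot: [[-0.96, 0.001, 0.279], [-0.279, -0.0, -0.96], [-0.001, -1.0, 0.001]]
ft_force: [0.5, -0.2, 5.9]
grip_width: 0.0529
```

```bash
python3 tq.py
```

```text
28.3 z [ 0.5617 -0.0552  0.0718] yaw -73.79 T [ 0.059  0.002 -0.011] F [ 0.5 -0.2  5.9] q6 56.2 e6 -0.017
```

Request:
move_arm:
  targets: [0,0,0,0,0.05,0,0,0,0,0,0.05,0,0,0,0,0,0,0,0,0,0,0,0,0,0,0,0,0,0,0]

```text
time_s: 28.92
position: [0.5617, -0.0552, 0.0717]
tool_rot: [[-0.983, 0.001, 0.182], [-0.182, -0.0, -0.983], [-0.001, -1.0, 0.0]]
ft_force: [-0.5, 0.2, 5.6]
grip_width: 0.0529
```

```bash
python3 tq.py; python3 wr.py r6
```

```text
28.925 z [ 0.5617 -0.0552  0.0717] yaw -79.51 T [ 0.021 -0.049 -0.044] F [-0.5  0.2  5.6] q6 61.9 e6 -0.022
```

View pics/r6.png

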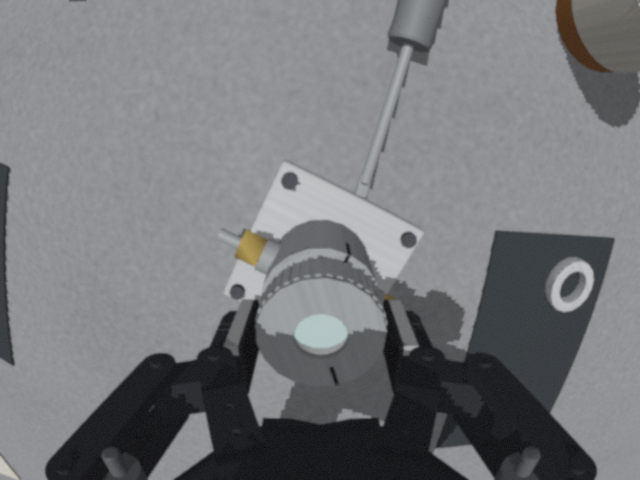

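The mark is still at (334,376), so the ring turns with the gripper and hasn't bitten yet. Continuing.

Request:
move_arm:
  targets: [0,0,0,0,0.05,0,0,0,0,0,0.05,0,0,0,0,0,0,0,0,0,0,0,0,0,0,0,0,0,0,0]

```text
time_s: 29.6
position: [0.5616, -0.0551, 0.0716]
tool_rot: [[-0.997, 0.001, 0.083], [-0.083, -0.0, -0.997], [-0.001, -1.0, 0.0]]
ft_force: [0.1, 1.1, 5.4]
grip_width: 0.0531
```

```bash
python3 tq.py
```

```text
29.6 z [ 0.5616 -0.0551  0.0716] yaw -85.26 T [ 0.097 -0.053 -0.01 ] F [0.1 1.1 5.4] q6 67.6 e6 -0.012
```

Request:
move_arm:
  targets: [0,0,0,0,0.05,0,0,0,0,0,0.05,0,0,0,0,0,0,0,0,0,0,0,0,0,0,0,0,0,0,0]

```text
time_s: 30.22
position: [0.5615, -0.0551, 0.0715]
tool_rot: [[-1.0, 0.001, -0.019], [0.019, 0.0, -1.0], [-0.001, -1.0, -0.0]]
ft_force: [2.8, 2.3, 4.7]
grip_width: 0.0527
```

```bash
python3 tq.py
```

```text
30.225 z [ 0.5615 -0.0551  0.0715] yaw -91.1 T [ 0.286 -0.278 -0.015] F [2.8 2.3 4.7] q6 73.5 e6 0.014
```

Request:
move_arm:
  targets: [0,0,0,0,0.05,0,0,0,0,0,0,0,0,0,0,0,0,0,0,0,0,0,0,0,0,0,0,0,0,0]

```text
time_s: 30.85
position: [0.5614, -0.0551, 0.0714]
tool_rot: [[-0.998, 0.0, -0.07], [0.07, 0.0, -0.998], [-0.0, -1.0, -0.0]]
ft_force: [1.3, 2.0, 4.6]
grip_width: 0.0532
```

```bash
python3 tq.py;python3 tq.py; python3 wr.py r7
```

```text
30.85 z [ 0.5614 -0.0551  0.0714] yaw -94.01 T [ 0.26  -0.295  0.077] F [1.3 2.  4.6] q6 76.4 e6 0.006
30.85 z [ 0.5614 -0.0551  0.0714] yaw -94.01 T [ 0.26  -0.295  0.077] F [1.3 2.  4.6] q6 76.4 e6 0.006
```

View pics/r7.png

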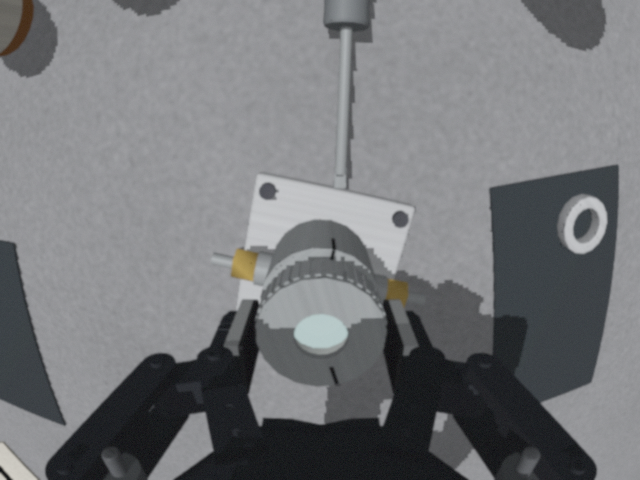

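Request:
move_arm:
  targets: [0,0,0,0,0.05,0,0,0,0,0,0,0,0,0,0,0,0,0,0,0,0,0,0,0,0,0,0,0,0,0]

```text
time_s: 31.52
position: [0.5614, -0.0551, 0.0713]
tool_rot: [[-0.993, 0.0, -0.12], [0.12, 0.0, -0.993], [-0.0, -1.0, -0.0]]
ft_force: [1.8, 2.4, 4.6]
grip_width: 0.053
```

```bash
python3 tq.py
```

```text
31.525 z [ 0.5614 -0.0551  0.0713] yaw -96.87 T [ 0.418 -0.363  0.021] F [1.8 2.4 4.6] q6 79.2 e6 0.011
```

Request:
move_arm:
  targets: [0,0,0,0,0.05,0,0,0,0,0,0,0,0,0,0,0,0,0,0,0,0,0,0,0,0,0,0,0,0,0]

```text
time_s: 32.15
position: [0.5613, -0.0551, 0.0713]
tool_rot: [[-0.986, -0.0, -0.169], [0.169, 0.0, -0.986], [0.0, -1.0, -0.0]]
ft_force: [2.2, 2.2, 2.4]
grip_width: 0.0535
```

```bash
python3 tq.py
```

```text
32.15 z [ 0.5613 -0.0551  0.0713] yaw -99.74 T [ 0.462 -0.446 -0.008] F [2.2 2.2 2.4] q6 82.1 e6 0.016
```

The z-torque is still about 0 after 2.78 rad, while the ring sinks slowly and lateral moments are building up. I'll check from the side before going on.

```bash
python3 - <<'E'
from rig import env,get_image
import cv2,numpy as np
d=get_image("side")
np.savez("pics/s1.npz",**d)
a=cv2.resize(d["pixels"][170:260,290:410,::-1],None,fx=6,fy=6,interpolation=cv2.INTER_CUBIC)
cv2.imwrite("pics/s1.png",a)
E
python3 wr.py r8; python3 - <<'E'
from fit import *
o=[]
for n in("r5","r8"):
    d,P=load(n);o.append(cv2.resize(d["pixels"][245:395,240:400,::-1],None,fx=2.5,fy=2.5,interpolation=cv2.INTER_CUBIC))
cv2.imwrite("pics/cmp.png",np.hstack(o))
E
```

```text
(no output)
```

View pics/s1.png

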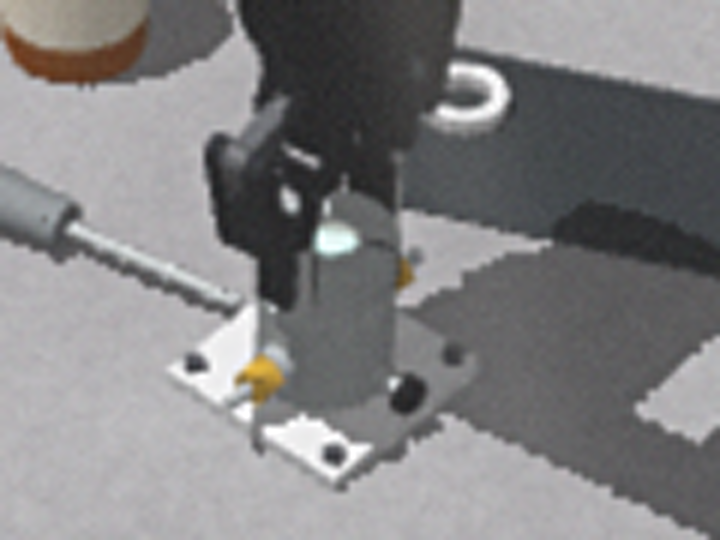

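View pics/cmp.png

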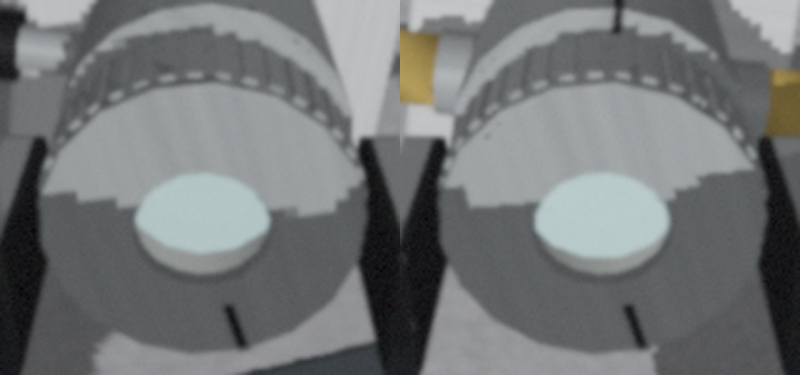

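```bash
python3 - <<'E'
from fit import *
for n in("r3","r4","r5","r6","r7","r8"):
    d,P=load(n);print(n,P[0][2].round(4));print(d["pixels"][338:362,321].sum(1)//3)
E
```

```text
r3 0.0122
[ 55  59  58  57  59  59  58  56  58  61  55  59  57  60  62  72  91 109
 118 119 123 128 132 133]
r4 0.1401
[167 166 165 165 165 167 167 166 164 163 165 163 163 161 159 152 130 107
  98 100 116 147 169 178]
r5 0.0736
[190 189 191 190 190 190 188 181 164 149 146 145 144 145 142 135 116  91
  82  81  86  92  92  94]
r6 0.0717
[190 190 190 191 190 189 190 190 186 177 161 148 147 146 143 139 117  95
  85  85  86  91  91  94]
r7 0.0714
[193 194 193 194 193 194 193 195 189 180 162 150 145 145 143 138 118  96
  86  85  88  93  96  95]
r8 0.0713
[196 194 195 195 194 195 194 194 191 181 162 148 145 143 143 135 117  97
  87  86  90  95  97  96]
```

The mark and ring position in the grip haven't changed. I'll continue in 0.05 rad steps.

Request:
move_arm:
  targets: [0,0,0,0,0.05,0,0,0,0,0,0,0,0,0,0,0,0,0,0,0,0,0,0,0,0,0,0,0,0,0]

```text
time_s: 32.88
position: [0.5613, -0.0551, 0.0713]
tool_rot: [[-0.976, -0.0, -0.218], [0.218, 0.0, -0.976], [0.0, -1.0, -0.0]]
ft_force: [1.8, 3.5, 0.6]
grip_width: 0.0531
```

```bash
python3 tq.py
```

```text
32.875 z [ 0.5613 -0.0551  0.0713] yaw -102.6 T [ 0.483 -0.4   -0.028] F [1.8 3.5 0.6] q6 85.0 e6 0.011
```

Request:
move_arm:
  targets: [0,0,0,0,0.05,0,0,0,0,0,0,0,0,0,0,0,0,0,0,0,0,0,0,0,0,0,0,0,0,0]

```text
time_s: 33.5
position: [0.5612, -0.0551, 0.0713]
tool_rot: [[-0.964, -0.0, -0.267], [0.267, 0.0, -0.964], [0.0, -1.0, -0.0]]
ft_force: [1.9, 3.3, 1.2]
grip_width: 0.0531
```

```bash
python3 tq.py
```

```text
33.5 z [ 0.5612 -0.0551  0.0713] yaw -105.47 T [ 0.595 -0.2    0.041] F [1.9 3.3 1.2] q6 87.8 e6 0.025
```

Request:
move_arm:
  targets: [0,0,0,0,0.05,0,0,0,0,0,0,0,0,0,0,0,0,0,0,0,0,0,0,0,0,0,0,0,0,0]

```text
time_s: 34.12
position: [0.5613, -0.0551, 0.0713]
tool_rot: [[-0.949, -0.0, -0.315], [0.315, 0.0, -0.949], [0.0, -1.0, -0.0]]
ft_force: [1.4, 4.0, -1.1]
grip_width: 0.053
```

```bash
python3 tq.py
```

```text
34.125 z [ 0.5613 -0.0551  0.0713] yaw -108.33 T [ 0.7   -0.351  0.058] F [ 1.4  4.  -1.1] q6 90.7 e6 0.029
```

Request:
move_arm:
  targets: [0,0,0,0,0.05,0,0,0,0,0,0,0,0,0,0,0,0,0,0,0,0,0,0,0,0,0,0,0,0,0]

```text
time_s: 34.75
position: [0.5612, -0.055, 0.0712]
tool_rot: [[-0.932, -0.0, -0.361], [0.361, 0.0, -0.932], [0.0, -1.0, -0.0]]
ft_force: [2.3, 4.3, -2.3]
grip_width: 0.053
```

```bash
python3 tq.py; python3 wr.py r9
```

```text
34.75 z [ 0.5612 -0.055   0.0712] yaw -111.19 T [ 0.849 -0.376 -0.002] F [ 2.3  4.3 -2.3] q6 93.6 e6 0.011
```

View pics/r9.png

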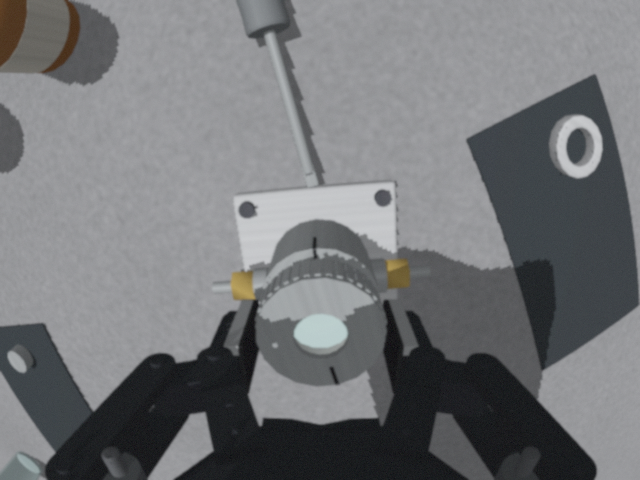

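Fz has reversed from +6 to -2 N, so the thread is now drawing the ring down. My torque readings came after idle rows, when friction torque may have relaxed. I'll make a slow turn that ends while still moving.

Request:
move_arm:
  targets: [0,0,0,0,0.01,0,0,0,0,0,0.01,0,0,0,0,0,0.01,0,0,0,0,0,0.01,0,0,0,0,0,0.01,0]

```text
time_s: 35.42
position: [0.5612, -0.055, 0.0711]
tool_rot: [[-0.914, -0.001, -0.407], [0.407, 0.0, -0.914], [0.0, -1.0, 0.0]]
ft_force: [2.9, 4.4, -2.3]
grip_width: 0.053
```

```bash
python3 tq.py
```

```text
35.425 z [ 0.5612 -0.055   0.0711] yaw -114.0 T [ 0.858 -0.384  0.559] F [ 2.9  4.4 -2.3] q6 96.4 e6 0.458
```

While turning, Tz is 0.56 N m, so the ring is already past snug and the idle-end readings had hidden it. I'll back off about 0.45 rad, remove the side load, and re-tighten slowly while reading the moving torque.

Request:
move_arm:
  targets: [-0.1,0,-0.4,0,-0.09,0,0,0,0,0,-0.09,0,0,0,0,0,-0.09,0,0,0,0,0,-0.09,0,0,0,0,0,-0.09,0]

```text
time_s: 36.05
position: [0.5619, -0.0558, 0.0717]
tool_rot: [[-0.999, 0.001, 0.033], [-0.033, -0.002, -0.999], [-0.001, -1.0, 0.002]]
ft_force: [2.3, -1.0, 1.0]
grip_width: 0.0531
```

```bash
python3 tq.py; python3 wr.py r10; python3 - <<'E'
from fit import *
o=[]
for n in("r5","r10"):
    d,P=load(n);o.append(cv2.resize(d["pixels"][245:395,240:400,::-1],None,fx=2.5,fy=2.5,interpolation=cv2.INTER_CUBIC))
cv2.imwrite("pics/cmp2.png",np.hstack(o))
E
```

```text
36.05 z [ 0.5619 -0.0558  0.0717] yaw -88.13 T [ 0.004 -0.191 -0.116] F [ 2.3 -1.   1. ] q6 70.5 e6 0.788
```

View pics/cmp2.png

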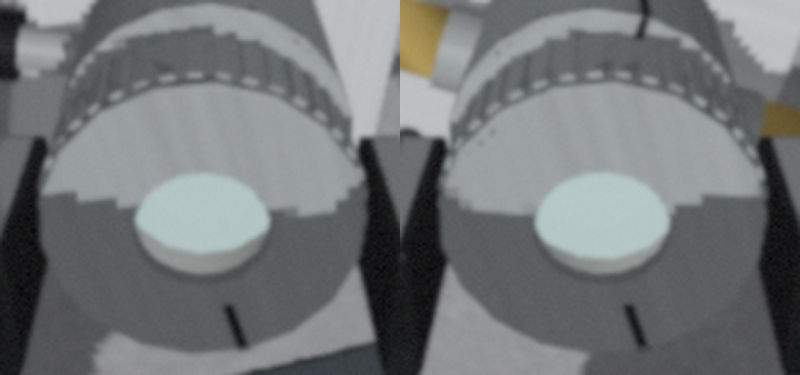

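Request:
move_arm:
  targets: [0,0,0,0,0.01,0,0,0,0,0,0.01,0,0,0,0,0,0.01,0,0,0,0,0,0.01,0,0,0,0,0,0.01,0]

```text
time_s: 36.72
position: [0.5618, -0.0552, 0.0716]
tool_rot: [[-1.0, 0.0, -0.021], [0.021, -0.001, -1.0], [-0.001, -1.0, 0.001]]
ft_force: [0.8, -5.0, 2.0]
grip_width: 0.0528
```

```bash
python3 tq.py
```

```text
36.725 z [ 0.5618 -0.0552  0.0716] yaw -91.21 T [-0.789 -0.077  0.195] F [ 0.8 -5.   2. ] q6 73.6 e6 0.088
```

Request:
move_arm:
  targets: [0,0,0,0,0.02,0,0,0,0,0,0.02,0,0,0,0,0,0.01,0,0,0,0,0,0.01,0,0,0,0,0,0.01,0]

```text
time_s: 37.35
position: [0.5617, -0.0548, 0.0714]
tool_rot: [[-0.996, 0.0, -0.091], [0.091, 0.0, -0.996], [-0.0, -1.0, -0.0]]
ft_force: [1.0, -4.3, 3.8]
grip_width: 0.0531
```

```bash
python3 tq.py
```

```text
37.35 z [ 0.5617 -0.0548  0.0714] yaw -95.2 T [-0.641 -0.177  0.243] F [ 1.  -4.3  3.8] q6 77.6 e6 0.131
```

Request:
move_arm:
  targets: [0,0,0,0,0.01,0,0,0,0,0,0.01,0,0,0,0,0,0.01,0,0,0,0,0,0.01,0,0,0,0,0,0.01,0]

```text
time_s: 37.98
position: [0.5616, -0.0546, 0.0714]
tool_rot: [[-0.99, 0.0, -0.14], [0.14, 0.0, -0.99], [-0.0, -1.0, -0.0]]
ft_force: [1.1, -1.5, 3.5]
grip_width: 0.0533
```

```bash
python3 tq.py
```

```text
37.975 z [ 0.5616 -0.0546  0.0714] yaw -98.07 T [-0.242 -0.277  0.345] F [ 1.1 -1.5  3.5] q6 80.5 e6 0.196
```

While turning, Tz is 0.345 N m and the joint effort 0.20 N m, which brackets the 0.25 N m snug point. I'll stop here, release and retreat.

Request:
move_arm:
  targets: [0,0,0,0,0,0,0,0,0,0,0,0,0,0,0,0,0,0,0,0,0,0,0,0,0,0,0,0,0,0]
  hand: 1

```text
time_s: 38.6
position: [0.5615, -0.0548, 0.0713]
tool_rot: [[-0.99, -0.0, -0.14], [0.14, 0.0, -0.99], [0.0, -1.0, -0.0]]
ft_force: [0.8, 0.9, 1.1]
grip_width: 0.0858
```

Request:
move_arm:
  targets: [0,-10,0,0,0,0,0,-20,0,0,0,0,0,-30,0,0,0,0,0,-30,0,0,0,0,0,0,0,0,0,0]

```text
time_s: 39.22
position: [0.5625, -0.055, 0.1641]
tool_rot: [[-0.99, 0.005, -0.14], [0.14, -0.002, -0.99], [-0.005, -1.0, 0.001]]
ft_force: [0.7, -0.6, -0.3]
grip_width: 0.0851
```

```bash
python3 tq.py; python3 wr.py e1; python3 - <<'E'
from rig import get_image
import cv2,numpy as np
d=get_image("side");np.savez("pics/s2.npz",**d)
a=cv2.resize(d["pixels"][170:260,290:410,::-1],None,fx=5,fy=5,interpolation=cv2.INTER_CUBIC)
cv2.imwrite("pics/s2.png",a)
E
```

```text
39.225 z [ 0.5625 -0.055   0.1641] yaw -98.03 T [-0.016  0.008  0.007] F [ 0.7 -0.6 -0.3] q6 80.4 e6 -0.0
```

View pics/e1.png

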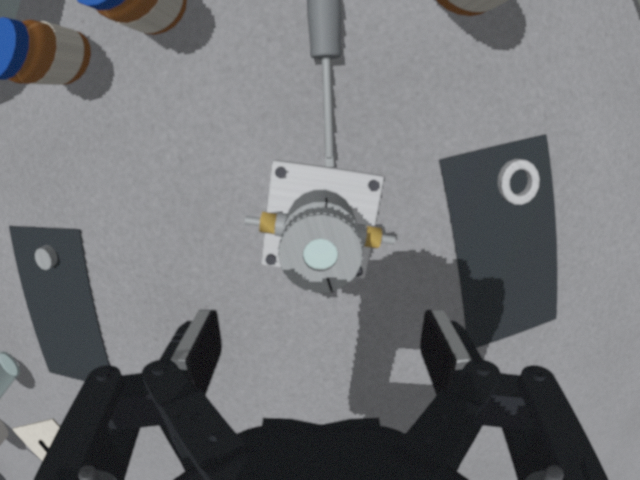

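View pics/s2.png

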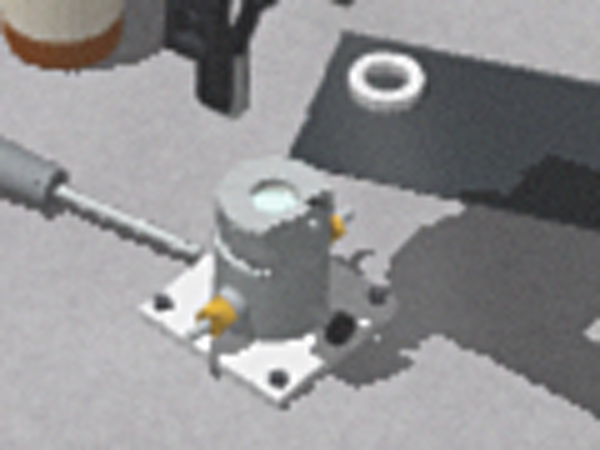

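The ring sits level over the window, the mark at (331,285) has not sprung back, and the bystanders are undisturbed. Handing in.

```bash
python3 -c "
from rig import env
print(env.close_job())"
```

```text
the job is handed in; nothing more can be done
None
```

The cell is closed: the glass window lies flat in the pocket and the ring is screwed down to about 2.75 rad clockwise from mark to mark. I handed in at about 39 s of the 72 s allowed.

**What the last checks showed**
- **Tightness:** on the final slow turn the wrist torque read 0.345 N m and the joint effort 0.20 N m. These disagree, but they bracket the 0.25 N m snug point.
- **Position:** after release the ring sat level and its mark had not sprung back.
- **Bystanders:** the blank, the spacer, the driver and the bottles in the last views looked undisturbed; the beaker was only partly in view.

**What went wrong**
- **Over-tightened once:** I first read the torque after the arm had paused, when it reads close to zero, so I turned past snug to about 3.03 rad. A reading while moving then showed 0.56 N m. I backed off 0.45 rad and tightened again slowly.
- **Load on the glass:** I estimate about 25 N at that peak, from how far the gasket compressed, against the 30 N limit. I did not measure it directly. I saw no chip in the pictures, but they are too coarse to rule out a small one.

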